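Bring a bar's collared bore under the depth probe and lower the probe into it

TASK

The brass bar lying on the granite base of the depth gauge is ready to have its collared bore measured. Push the bar flat against the steel fence and slide it along until the collared bore sits right under the probe, then swing the lever down until the probe stands on the floor of that bore. Leave the probe down and the bar against the fence for the reading, and do not disturb the other things on the bench.

Things in the scene. Friction and masses are not known exactly. Their poses are not given: they have to be found in the camera images.
- stand: bench depth gauge, fixed: black granite base 220 x 330 mm, its top 50 mm above the bench. Origin: at bench level exactly below the probe's axis; x axis points from the operator's side to the fence and column, y along the fence, z up. In these axes (mm): base x -95 to 125, y -165 to 165; steel column at x = 88, 277 tall.
- fence (a point): middle of the lower front edge of the steel fence on the granite, at the stand's x = 18 mm, y = 0, axes as the stand's. The fence is 10 mm tall, 14 mm deep, 300 mm long (y -150 to 150). A bar flat against it has its bores on the line below the probe.
- head (a point): centre of the underside of the gauge's head, above the work, axes as the stand's. Head and sleeve: 40 mm wide (y -20 to 20), x -23 to 23, from 129 to 199 mm above the bench; a round dial of 60 mm stands on it up to 276 mm; an arm joins it to the column. The lever is on its -y side (y -34 to -54 mm).
- probe_tip (a point): rounded lower tip of the steel probe, 5 mm thick, 25 mm long below its dark holder; moves straight down with the lever. 86 mm above the bench (36 mm above the granite) with the lever fully up.
- lever (a joint): hand lever of the spindle, rad: 0 fully up, grows as it is swung down. The probe sinks 30 mm per rad; it stands on the floor of the bar's collared bore at about 1.07 and the lever's own stop is at 1.15. It moves with 2 to 4 N at the knob and stays where it is left. It starts between 0 and 0.2.
- knob (a point): centre of the black 26 mm ball knob at the lever's end. The pivot lies along the stand's y, 165 mm above the bench at the stand's x = 0; the knob circles it at 100 mm in the plane y = -41 mm, on the -x side: 35 degrees above level at lever 0, 26 degrees below level at 1.07.
- bore (a point): centre of the mouth of the bar's collared bore, at the top of its collar; axes are the bar's. The collar is a round rim 22 mm across, 4 mm high; the bore is blind, 11 mm wide, 14 mm deep from the collar's top. It lies 15 mm from the bar's middle towards +y. The bar also has a plain bore of equal width without collar at -40 mm (not the one to measure) and two flush screws.
- bar_middle (a point): centre of the loose brass bar, 36 x 180 x 14 mm (x, y, z of its own axes), 0.5 to 0.8 kg, lying flat on the granite, on which it slides easily, in front of the fence and askew to it, its collared bore 40 to 95 mm to the stand's +y side of the probe; the bar's +y end is at the stand's +y side.
- ring_gauge: bystander: steel ring 34 mm across, 14 mm tall, on the granite at its -x, -y corner; origin under its centre
- gauge_block: bystander: bright steel block 9 x 30 x 20 mm on the granite behind the fence; origin under its centre
- screwdriver: bystander: screwdriver 170 mm long lying on the bench
- loupe: bystander: black eyeglass 38 mm across, 31 mm tall, on the bench
- micrometer: bystander: micrometer about 120 mm long lying on the bench
- oil_jar: bystander: small amber jar 38 mm across, 55 mm tall, on the bench
- bush: bystander: flanged brass bush 30 mm across, 22 mm tall, on the bench
Not all that is in view belongs to the job. What is shaped like the part that bears bore but red is not meant.

How it is judged:
By the outcome, as a careful person would: the job done as asked, in the order asked, and still so for the second after the job is handed in, with the robot touching nothing.
It also fails if it takes over 70 s, if anything falls off the work surface, if the arm or the gripper's body presses on something with over 40 N, if the wrist force passes 120 N, or if a joint passes its speed limit or range.

ROBOT

A 6-joint arm with a two-finger parallel gripper is mounted at the origin on the work surface. World frame = base frame: x ahead of the robot, y to its left, z up, the work surface at z = 0. Lengths are in m, angles in rad, forces in N, time in s.
With the tool pointing down it reaches from about 0.35 to 0.775 m from the base axis. Payload 7.3 kg.
Tool frame: the origin (TCP) lies on the centre line of the jaws, within the pads' length; the fingertips stand 14 mm ahead of it and the grasp point (between the pads) lies 5 mm behind it; z points along the fingers, y is the direction in which the jaws open and shut (so a half turn about z gives the same grasp; the last joint's range is limited). The gripper opens to 92 mm and grips with 3 to 60 N. Pads are 19 mm wide; open, the fingers measure 130 mm over their backs; the gripper's body (75 mm by 190 mm) begins 47 mm behind the grasp point.
Start: joints at [-1.349, 0.342, 1.524, -0, 1.275, -0.146], TCP at [0.189, -0.49, 0.217] pointing down, gripper open.
Joint ranges: [-2.53, 2.53], [-0.77, 2.02], [0.04, 2.7], [-1, 4.14], [0.28, 2.66], [-3.11, 3.11]. Speed limits (rad/s): [2.57, 2.57, 3.14, 3.14, 3.14, 3.14].

INTERFACE

Orientations are given as [roll, pitch, yaw] about the fixed x, y, z axes, in that order (R = Rz(yaw) Ry(pitch) Rx(roll)).
In Python, from cell import telemetry, cams, robot gives the robot as it stands.
- The arm moves only by the tool servo_tool, never from a script. Its argument "targets" is text: rows parted by semicolons, each of 4 numbers parted by spaces: the shift along the tool's x, y, z in mm, then the turn about the tool's z in rad. In form: x y z yaw; .... A call has 1 to 20 rows; each row shifts and turns the pose as measured when the row begins, along the tool's axes as they then stand; what a row does not reach is not made up. A row lasts 1/8 s, in which the tool goes at most 62.5 mm and 10.7 degrees, less where a joint would pass 70% of its speed; a pose out of reach is approached as far as the arm can. A call with a gripper value outside its range is refused whole. "hand" is the opening, from 0 (shut) to 1 (fully open), set as the call begins (left out, the last holds). The fingers move at their own pace and stop on an object; "squeeze" is the grip in N (left out, the last holds). Time passes only in rows, so rows that do not move let the fingers close. It gives the time, the measured TCP pose, the force and the opening at its end, in the units of the state.
- telemetry.observe(): the state, without advancing time (a new reading comes with each control period).
- cams.read_camera(name): name is "scene" or "top" or "wrist"; returns a dict with "color" (480x640x3 uint8, red, green, blue), "K" (3x3 intrinsics, pixels), "k1" (the pictures are not rectified: a ray, as slopes to the right and down, at radius r is drawn at 1 + k1 r^2 times it, then the intrinsics apply), "R" (3x3) and "t" (3): a world point X has camera coordinates R X + t. Camera axes: x right, y down, z forward; pixel columns grow to the right and rows downward; lengths in m; the calibration is good to about 2 mm. A picture is of the moment at which its call begins. There is no depth.
- robot.hand_in(): hands the job in, once; it reports no verdict.
Trained networks look in a picture, given as the dict that the camera call returned (one of the last four; its "shot" number tells which), for a name from the list of things; names that differ only in an ending like _2 or _b are one class to them, and where a whole thing is asked for, a point or a joint stands for the part that bears it (a point fixed in the world has none). Each returns a list of dicts, best first, with "score" (0 to 1); they miss things now and then, are a little off and sometimes report something else, mostly with a low value. They report only what shows in the picture. A call takes as long as a camera call. They do not tell look-alikes from the thing itself.
- cams.cut_out(picture, query): "region" (480x640 bool, what is visible of it) and "extent" ([centre column, centre row, width, height] in pixels, round what is visible of it).
The state is a dict: "time": time; "qpos": joint angles; "qvel": joint speeds; "joint_efforts": joint torques, N m; "tool_pos": TCP position; "tool_rot": TCP orientation; "contact_force": force on the tool from outside, world axes, zero at the start; "torque": the same for the moment, N m; "opening": finger opening in m.
Only numpy, scipy, OpenCV 4.12 (cv2) and the standard library are available. Lean on these libraries where they do the work, as an engineer would, in place of code of your own. Each camera call takes 0.05 s, during which the arm holds its last target.

## Working session

There is one attempt and no reset: what is moved stays moved. The work goes in short steps, Python scripts to look and compute and a tool call to move; the robot and the scene stay as the last step left them, time stands still between calls to the robot, and variables do not carry over. Pictures are saved under pics/ and viewed, and the job is handed in when it is done.

Besides the shell and the picture viewer there is one more tool, called after ">>>" as a command line: name --argument value ..., lists and objects as JSON in quotes. servo_tool: Moves the arm, as the interface text tells. Its arguments: {"type":"object","properties":{"targets":{"type":"string"},"hand":{"type":"number"},"squeeze":{"type":"number"}},"required":["targets"]}

```bash
ls; mkdir -p pics; cat > h.py <<'E'
import numpy as np, cv2, pickle
from cell import telemetry, cams, robot
def shot(n,tag=None):
    p=cams.read_camera(n)
    if tag: cv2.imwrite(f'pics/{tag}.png',cv2.cvtColor(p['color'],cv2.COLOR_RGB2BGR))
    pickle.dump(p,open(f'{n}.pkl','wb'))
    return p
def proj(p,X):
    X=np.atleast_2d(X); c=X@np.array(p['R']).T+np.array(p['t'])
    s=c[:,:2]/c[:,2:]; r2=(s**2).sum(1,keepdims=True); s=s*(1+p['k1']*r2)
    K=np.array(p['K']); return s*[K[0,0],K[1,1]]+[K[0,2],K[1,2]]
def ray(p,uv):
    K=np.array(p['K']); d=(np.array(uv,float)-[K[0,2],K[1,2]])/[K[0,0],K[1,1]]
    s=d.copy()
    for _ in range(20): s=d/(1+p['k1']*(s@s))
    R=np.array(p['R']); o=-R.T@np.array(p['t']); v=R.T@np.array([s[0],s[1],1]); return o,v/np.linalg.norm(v)
def onz(p,uv,z):
    o,v=ray(p,uv); return o+v*(z-o[2])/v[2]
E
python3 - <<'E'
from h import *
for n in ['scene','top','wrist']:
    p=shot(n,n+'0'); print(n,p['K'],p['k1'],p['R'],p['t'])
print(telemetry.observe())
E
```

```text
pics
scene [[579.94662615   0.         325.42102703]
 [  0.         579.94662615 238.38944526]
 [  0.           0.           1.        ]] -0.021581081856845805 [[ 0.33081909  0.94343914  0.02193912]
 [ 0.5246318  -0.16453945 -0.83527735]
 [-0.78442349  0.28783565 -0.54939096]] [-0.1273213  -0.12595531  1.86445697]
top [[474.42439366   0.         317.85370857]
 [  0.         474.42439366 237.88606236]
 [  0.           0.           1.        ]] -0.015646595683226832 [[ 0.02731746 -0.99900742 -0.03518425]
 [-0.99683063 -0.02459339 -0.0756562 ]
 [ 0.07471581  0.03713947 -0.99651302]] [-0.01184962  0.46391417  1.16390079]
wrist [[412.83600583   0.         324.20944055]
 [  0.         412.83600583 240.93578155]
 [  0.           0.           1.        ]] 0.010055156530291013 [[ 3.60001105e-01 -9.32951832e-01  2.88733163e-04]
 [-8.88482361e-01 -3.42747085e-01  3.05161482e-01]
 [-2.84602001e-01 -1.10115005e-01 -9.52300576e-01]] [-0.52552468 -0.03847208  0.39017878]
{'time': 0.15, 'qpos': array([-1.34900140e+00,  3.42551083e-01,  1.52476177e+00, -4.03140573e-05,
        1.27539208e+00, -1.46004303e-01]), 'qvel': array([-0.00080727,  0.00017874, -0.00160238, -0.00164182, -0.00015182,
       -0.00201328]), 'joint_efforts': array([ 1.29399286e-03, -4.31470048e+01, -2.44353229e+01,  7.18511199e-02,
        5.36668184e-02, -8.19217803e-05]), 'tool_pos': array([ 0.1887108 , -0.48959152,  0.21692314]), 'tool_rot': array([-3.14048659e+00, -1.23677616e-04,  3.67810918e-01]), 'contact_force': array([-0.38041862,  0.30437637, -0.22802591]), 'torque': array([-0.02139428,  0.02810226, -0.00606388]), 'opening': 0.0919117519455854}
```

View pics/scene0.png

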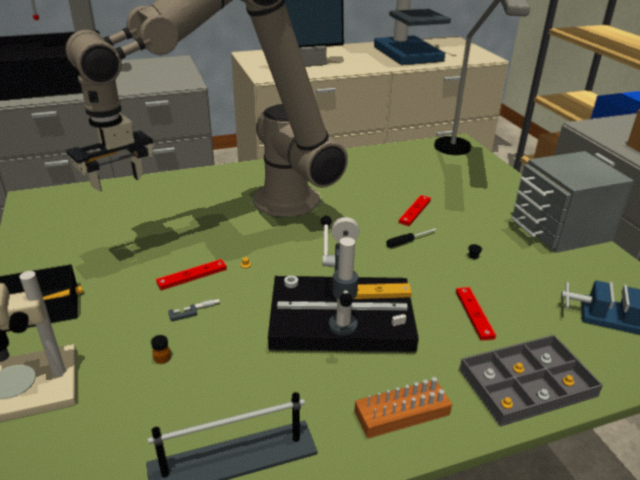

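View pics/top0.png

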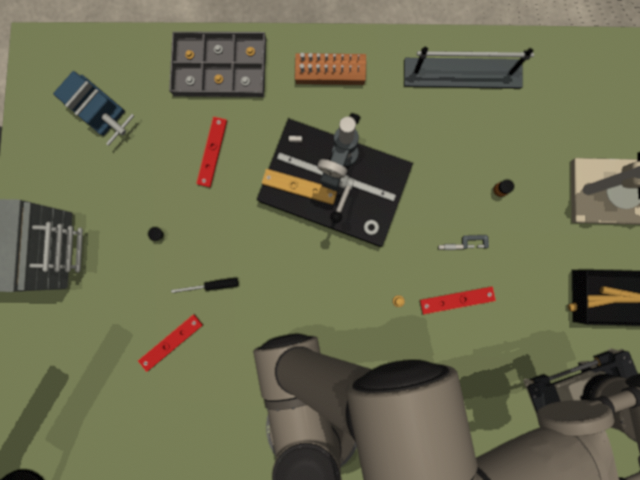

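View pics/wrist0.png

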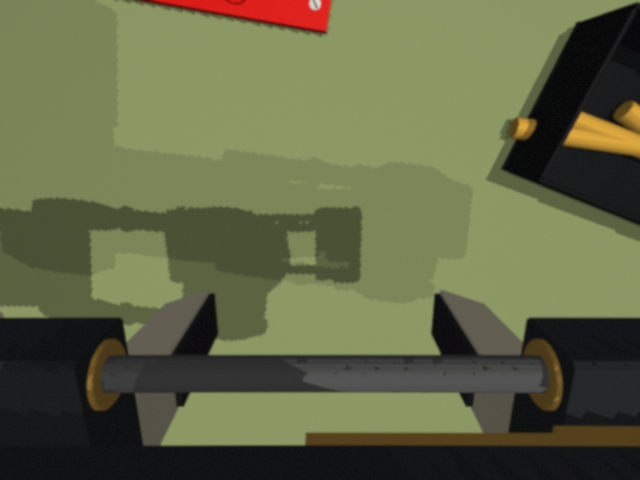

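The brass bar is at top (300,187). Its look-alikes are the red bars at top (212,152), (171,342) and (457,300). I choose the brass bar on the granite and will check it in a crop.

```bash
python3 - <<'E'
import cv2
a=cv2.imread('pics/top0.png')[105:255,240:430]; cv2.imwrite('pics/topc0.png',cv2.resize(a,None,fx=4,fy=4,interpolation=cv2.INTER_CUBIC))
a=cv2.imread('pics/scene0.png')[205:360,260:425]; cv2.imwrite('pics/scenec0.png',cv2.resize(a,None,fx=3.8,fy=3.8,interpolation=cv2.INTER_CUBIC))
E
```

```text
(no output)
```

View pics/topc0.png

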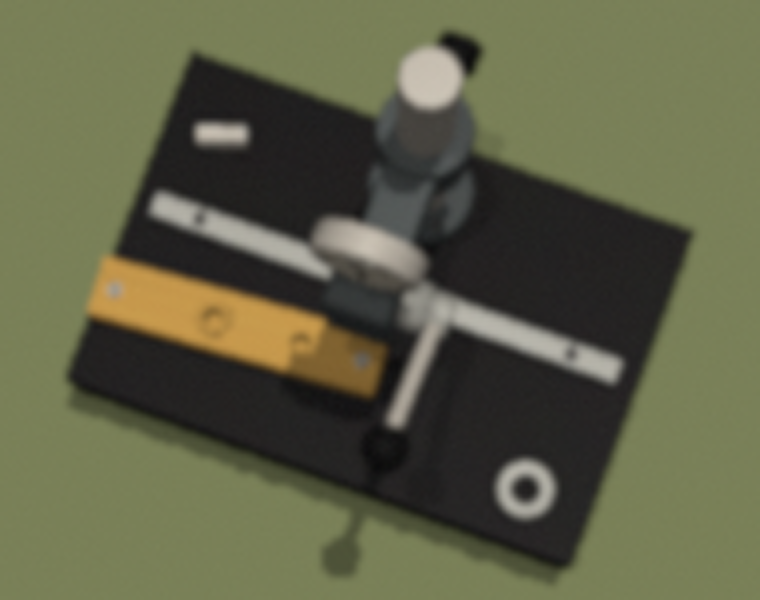

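View pics/scenec0.png

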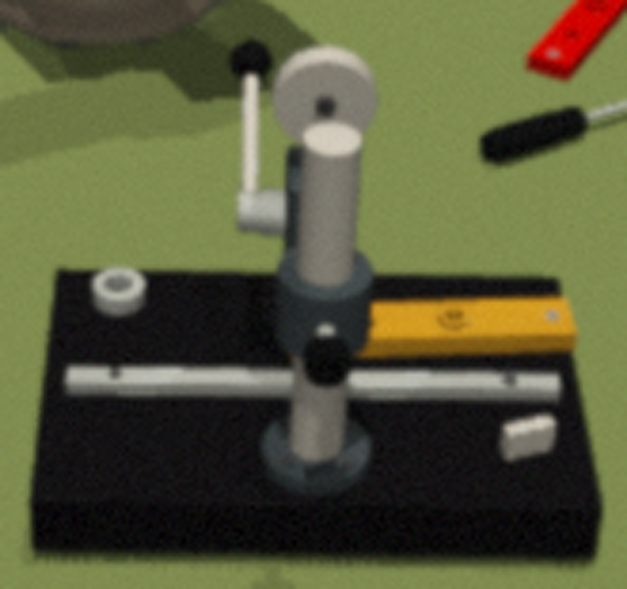

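```bash
cat > fit.py <<'E'
from h import *
from scipy.optimize import least_squares
def T(x,P):
    c,s=np.cos(x[2]),np.sin(x[2]); P=np.array(P,float)/1000
    return np.c_[x[0]+c*P[:,0]-s*P[:,1], x[1]+s*P[:,0]+c*P[:,1], P[:,2]]
if __name__=='__main__':
    top=pickle.load(open('top.pkl','rb')); sc=pickle.load(open('scene.pkl','rb'))
    P=[[125,165,50],[125,-165,50],[-95,-165,50],[-95,165,50],[88,0,277]]
    a=(np.array([[192,52],[692,232],[568,560],[70,378],[432,77]])+.5)/4-.5+[240,105]
    b=(np.array([[600,505],[33,503],[58,270],[560,280],[333,138]])+.5)/3.8-.5+[260,205]
    f=lambda x:np.r_[(proj(top,T(x,P))-a).ravel(),(proj(sc,T(x,P))-b).ravel()]
    r=least_squares(f,[.5,0,-.3],loss='soft_l1'); x=r.x
    print(x,np.round(f(x).reshape(-1,2),1).tolist())
    np.save('stand.npy',x)
    ang=x[2]; R=np.array([[np.cos(ang),-np.sin(ang)],[np.sin(ang),np.cos(ang)]])
    def tost(p,uv,z): return (R.T@(onz(p,uv,z)[:2]-x[:2]))*1000
    g=lambda q:(np.array(q)+.5)/4-.5+[240,105]
    for n,q,z in [('bore',(213,320),.068),('plain',(300,345),.064),('barNE+y back',(108,257),.064),('+y front',(88,315),.064),('-y front',(375,398),.064),('-y back',(388,347),.064),('screw+',(115,290),.064),('screw-',(362,360),.064),('knob',(384,447),.222),('ring',(526,489),.064)]:
        print(n,np.round(tost(top,g(q),z),1))
    g=lambda q:(np.array(q)+.5)/3.8-.5+[260,205]
    for n,q,z in [('bore s',(453,317),.068),('screw+',(552,315),.064)]:
        print(n,np.round(tost(sc,g(q),z),1))
    # lever fit using scene & top knob
    k=[ (np.array([384,447])+.5)/4-.5+[240,105], (np.array([250,60])+.5)/3.8-.5+[260,205]]
    for l in np.arange(0,.3,.05):
        t=np.radians(35)-l
        Kp=T(x,[[-100*np.cos(t),-41,165+100*np.sin(t)]])
        print(l,np.round(proj(top,Kp)-k[0],1),np.round(proj(sc,Kp)-k[1],1))
E
python3 fit.py
```

```text
[ 0.58893668 -0.03203969 -0.33354155] [[-0.3, -1.1], [0.8, -0.8], [0.7, 1.7], [-1.9, -0.1], [-0.6, -0.2], [1.3, 0.7], [-0.9, -0.8], [-0.5, -0.5], [-0.3, -1.1], [-0.1, 0.1]]
bore [-32.3  88.4]
plain [-27.7  34.2]
barNE+y back [-17.7 162.7]
+y front [-55.1 161.3]
-y front [-42.1 -19.4]
-y back [-10.4 -15.9]
screw+ [-35.1 151.4]
screw- [-23.3  -4. ]
knob [-86.1 -41.3]
ring [ -62. -123.]
bore s [-26.8  88.5]
screw+ [-35.4 152.1]
0.0 [[ 0.6 -1.9]] [[ 0.4 -0.7]]
0.05 [[ 0.1 -0.5]] [[0.3 0.2]]
0.1 [[-0.3  0.9]] [[0.3 1.2]]
0.15000000000000002 [[-0.7  2.2]] [[0.2 2.3]]
0.2 [[-1.1  3.4]] [[0.2 3.5]]
0.25 [[-1.4  4.5]] [[0.1 4.7]]
```

>>> servo_tool --targets "0 0 -60 0; 0 0 -60 0; 46 -30 -20 0; 46 -30 0 0; 46 -30 0 0; 46 -30 0 0; 46 -30 0 0; 46 -30 0 0; 46 -30 0 0; 46 -30 0 0; 46 -30 0 0; 46 -30 0 0; 46 -30 0 0; 46 -30 0 0; 0 0 0 -0.18; 0 0 0 -0.18; 0 0 0 -0.18; 0 0 0 -0.18; 0 0 0 -0.18; 0 0 0 -0.18"

```text
time: 2.65
tool_pos: [0.5858, 0.0637, 0.3556]
tool_rot: [-3.131, -0.006, 1.48]
contact_force: [-0.1, 0.2, 0.0]
opening: 0.0919
```

```bash
cat >> h.py <<'E'
def st(): return np.load('stand.npy')
def S2W(P):
    x=st(); c,s=np.cos(x[2]),np.sin(x[2]); P=np.atleast_2d(np.array(P,float))/1000
    return np.c_[x[0]+c*P[:,0]-s*P[:,1], x[1]+s*P[:,0]+c*P[:,1], P[:,2]]
def W2S(W):
    x=st(); c,s=np.cos(x[2]),np.sin(x[2]); d=np.atleast_2d(W)-[x[0],x[1],0]
    return np.c_[c*d[:,0]+s*d[:,1],-s*d[:,0]+c*d[:,1],d[:,2]]*1000
def where(target=None,phi=None):
    """tool in stand mm, yaw rel to stand; target stand mm for TCP -> tool shifts"""
    o=telemetry.observe(); p=o['tool_pos']; y=o['tool_rot'][2]; s=W2S(p)[0]; ry=y-st()[2]
    print('t',round(o['time'],2),'TCP stand',np.round(s,1),'relyaw',round((ry+np.pi)%(2*np.pi)-np.pi,3),'rp',np.round(o['tool_rot'][:2],3),'F',np.round(o['contact_force'],1),'open',round(o['opening'],3))
    if target is not None:
        d=np.array(target)-s; a=ry
        print('shift tool mm',np.round([d[0]*np.cos(a)+d[1]*np.sin(a), d[0]*np.sin(a)-d[1]*np.cos(a), -d[2]],1))
        if phi is not None: print('turn',round(-(((phi-ry)+np.pi)%(2*np.pi)-np.pi),3))
E
python3 -c "
from h import *
where([-40,75,300],np.pi)"
```

```text
t 2.65 TCP stand [-34.3  89.4 355.6] relyaw 1.814 rp [-3.131 -0.006] F [-0.1  0.2  0. ] open 0.092
shift tool mm [-12.7  -9.   55.6]
turn -1.328
```

>>> servo_tool --targets "0 0 0 -0.186; 0 0 0 -0.186; 0 0 0 -0.186; 0 0 0 -0.186; 0 0 0 -0.186; 0 0 0 -0.186; 0 0 0 -0.186; 5 -14 55 -0.03; 0 0 0 0" --hand 0 --squeeze 20

```text
time: 3.78
tool_pos: [0.5728, 0.0528, 0.2943]
tool_rot: [3.141, -0.023, 2.826]
contact_force: [0.6, -0.2, 0.6]
opening: 0.0067
```

```bash
python3 -c "
from h import *
where(); shot('wrist','w1')"
```

```text
t 3.77 TCP stand [-43.   74.8 294.3] relyaw -3.124 rp [ 3.141 -0.023] F [ 0.6 -0.2  0.6] open 0.007
```

View pics/w1.png

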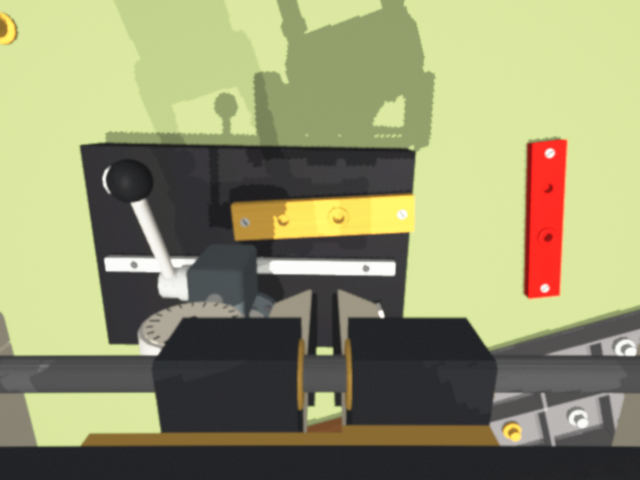

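```bash
python3 - <<'E'
import cv2
a=cv2.imread('pics/w1.png')
cv2.imwrite('pics/w1a.png',cv2.resize(a[140:290,75:255],None,fx=4,fy=4,interpolation=cv2.INTER_CUBIC))
cv2.imwrite('pics/w1b.png',cv2.resize(a[140:290,220:420],None,fx=4,fy=4,interpolation=cv2.INTER_CUBIC))
E
```

```text
(no output)
```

View pics/w1a.png

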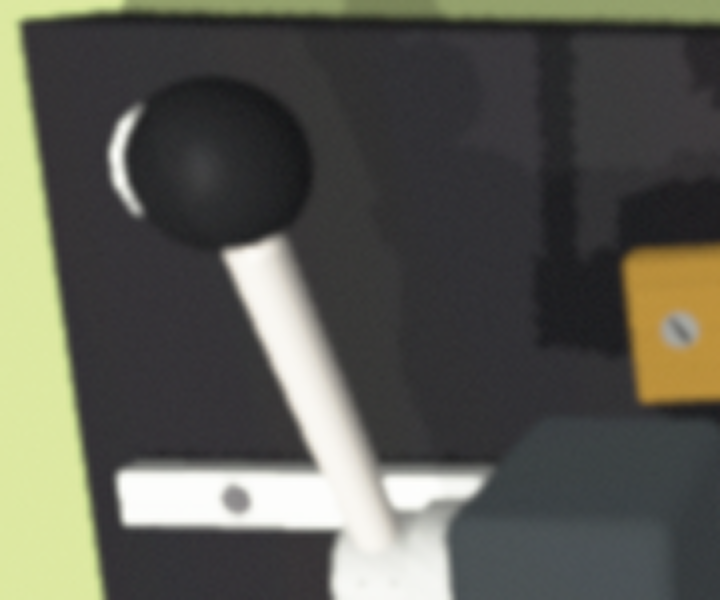

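View pics/w1b.png

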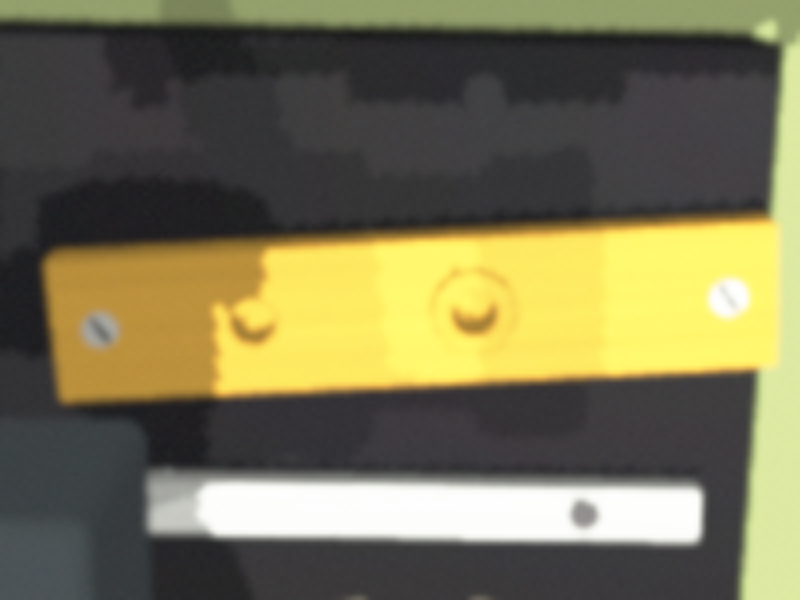

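```bash
cat > fit2.py <<'E'
from h import *
from fit import T
from scipy.optimize import least_squares
top=pickle.load(open('top.pkl','rb')); sc=pickle.load(open('scene.pkl','rb')); w=pickle.load(open('wrist.pkl','rb'))
P=[[125,165,50],[125,-165,50],[-95,-165,50],[-95,165,50],[88,0,277]]
a=(np.array([[192,52],[692,232],[568,560],[70,378],[432,77]])+.5)/4-.5+[240,105]
b=(np.array([[600,505],[33,503],[58,270],[560,280],[333,138]])+.5)/3.8-.5+[260,205]
Pw=[[-95,-165,50],[-95,165,50],[18,-150,60],[18,150,60],[32,-150,60],[32,150,60]]
A=lambda q,o:(np.array(q)+.5)/4-.5+o
cw=np.array([A((22,22),[75,140]),A((778,40),[220,140]),A((118,474),[75,140]),A((704,486),[220,140]),A((122,526),[75,140]),A((702,543),[220,140])])
fw=lambda x:(proj(w,T(x,Pw))-cw).ravel()
f=lambda x:np.r_[(proj(top,T(x,P))-a).ravel(),(proj(sc,T(x,P))-b).ravel(),fw(x)]
for F in (fw,f):
    r=least_squares(F,st(),loss='soft_l1',f_scale=.5); print(r.x,np.round(F(r.x).reshape(-1,2),1).tolist())
r=least_squares(fw,st()); np.save('stand.npy',r.x)
for n,q,z in [('bore',(475,312),68),('plain',(253,320),64),('screw-',(100,329),64),('screw+',(729,299),64),('front+y',(778,220),64),('front-y',(45,250),64),('back-y',(60,403),64),('back+y',(778,370),64)]:
    print(n,np.round(W2S(onz(w,A(q,[220,140]),z/1000))[0],1))
for l in np.arange(0,.3,.05):
    t=np.radians(35)-l
    print(l,np.round(proj(w,S2W([[-100*np.cos(t),-41,165+100*np.sin(t)]]))-A((216,163),[75,140]),1))
E
python3 fit2.py
```

```text
[ 0.58938556 -0.03390875 -0.32832035] [[-2.5, -0.2], [2.3, -0.0], [-0.1, 0.3], [-0.1, 0.9], [0.8, 0.1], [-0.4, -0.7]]
[ 0.58937533 -0.03361802 -0.32873631] [[-0.0, -1.0], [1.4, -1.3], [1.7, 1.3], [-1.2, 0.1], [-0.0, -0.5], [1.0, 0.8], [-1.4, -0.2], [-1.3, -0.1], [-1.0, -1.1], [-0.6, 0.3], [-2.2, -0.4], [2.6, -0.0], [0.2, 0.1], [0.2, 0.8], [1.0, -0.1], [-0.1, -0.7]]
bore [-30.1  89.6  68. ]
plain [-26.4  34.8  64. ]
screw- [-23.6  -3.3  64. ]
screw+ [-33.3 152.4  64. ]
front+y [-53.1 163.   64. ]
front-y [-43.4 -15.9  64. ]
back-y [ -4.3 -14.1  64. ]
back+y [-15.3 165.9  64. ]
0.0 [[-3.3  8.4]]
0.05 [[-0.7  2.6]]
0.1 [[ 2.1 -2.7]]
0.15000000000000002 [[ 4.9 -7.5]]
0.2 [[  7.8 -11.9]]
0.25 [[ 10.6 -15.7]]
```

>>> servo_tool --targets "22 5 0 0.17; 20 5 0 0.17; 0 0 0 0.18; 0 0 0 0.18; 0 0 0 0.18; 0 0 0 0.18; 0 0 0 0.18; 0 0 0 0.18; 0 0 0 0.16; 0 0 50 0; 0 0 50 0; 0 0 0 0"

```text
time: 5.32
tool_pos: [0.5844, 0.0857, 0.2543]
tool_rot: [3.057, -0.046, 1.186]
contact_force: [0.1, 0.0, 1.0]
opening: 0.0003
```

```bash
python3 -c "
from h import *
where([-85,85,66.5],np.pi/2)"
```

```text
t 5.33 TCP stand [-43.4 111.6 254.3] relyaw 1.514 rp [ 3.057 -0.046] F [0.1 0.  1. ] open 0.0
shift tool mm [-28.9 -40.1 187.8]
turn -0.057
```

>>> servo_tool --targets "0 0 0 0; 0 0 0 0"

```text
time: 5.58
tool_pos: [0.5884, 0.0861, 0.2618]
tool_rot: [3.046, -0.051, 1.186]
contact_force: [-0.8, -0.3, -0.0]
opening: 0.0005
```

```bash
python3 -c "
from h import *
where([-85,85,66.5],np.pi/2)
print(telemetry.observe()['qpos'])"
```

```text
t 5.58 TCP stand [-39.7 113.3 261.8] relyaw 1.515 rp [ 3.046 -0.051] F [-0.8 -0.3 -0. ] open 0.0
shift tool mm [-30.8 -43.6 195.3]
turn -0.056
[0.01078693 0.37765613 1.35243524 0.01066635 1.30379765 0.39539962]
```

>>> servo_tool --targets "0 0 0 0; 0 0 10 0; 0 0 10 0; 0 0 10 0; 0 0 0 0; 0 0 0 0"

```text
time: 6.32
tool_pos: [0.5925, 0.0865, 0.2322]
tool_rot: [3.044, -0.052, 1.186]
contact_force: [-0.1, -0.9, -0.2]
opening: 0.0004
```

```bash
python3 -c "
from h import *
where([-85,85,66.5],np.pi/2)
o=telemetry.observe();print(o['qpos'],o['qvel'])
from scipy.spatial.transform import Rotation as R
print(R.from_euler('xyz',o['tool_rot']).as_matrix())"
```

```text
t 6.33 TCP stand [-35.9 115.  232.2] relyaw 1.514 rp [ 3.044 -0.052] F [-0.1 -0.9 -0.2] open 0.0
shift tool mm [-32.7 -47.3 165.7]
turn -0.056
[0.01129676 0.40204242 1.39699031 0.01090759 1.23192375 0.39540158] [-0.00074924  0.00701668  0.00894663 -0.00033847 -0.00108861  0.00096925]
[[ 0.37466654  0.9205753   0.11030006]
 [ 0.92568195 -0.37812684  0.01153382]
 [ 0.05232516  0.09778143 -0.99383141]]
```

>>> servo_tool --targets "0 0 -50 0; 0 0 0 0; 0 0 0 0"

```text
time: 6.7
tool_pos: [0.5869, 0.0859, 0.2829]
tool_rot: [3.044, -0.052, 1.186]
contact_force: [1.0, 0.1, 0.2]
opening: 0.0006
```

```bash
python3 -c "
from h import *
where([-85,85,66.5],np.pi/2)"
```

```text
t 6.7 TCP stand [-41.1 112.6 282.9] relyaw 1.514 rp [ 3.044 -0.052] F [1.  0.1 0.2] open 0.001
shift tool mm [-30.  -42.3 216.4]
turn -0.056
```

>>> servo_tool --targets "0 0 50 0; 0 0 50 0; 0 0 0 0; 0 0 0 0"

```text
time: 7.2
tool_pos: [0.599, 0.0871, 0.1826]
tool_rot: [3.041, -0.053, 1.186]
contact_force: [0.5, -0.0, 0.5]
opening: 0.0007
```

```bash
python3 -c "
from h import *
where([-85,85,66.5],np.pi/2)"
```

```text
t 7.2 TCP stand [-30.  117.6 182.6] relyaw 1.515 rp [ 3.041 -0.053] F [ 0.5 -0.   0.5] open 0.001
shift tool mm [-35.7 -53.1 116.1]
turn -0.056
```

```bash
python3 -c "
from h import *
shot('scene','s2')"
```

```text
(no output)
```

View pics/s2.png

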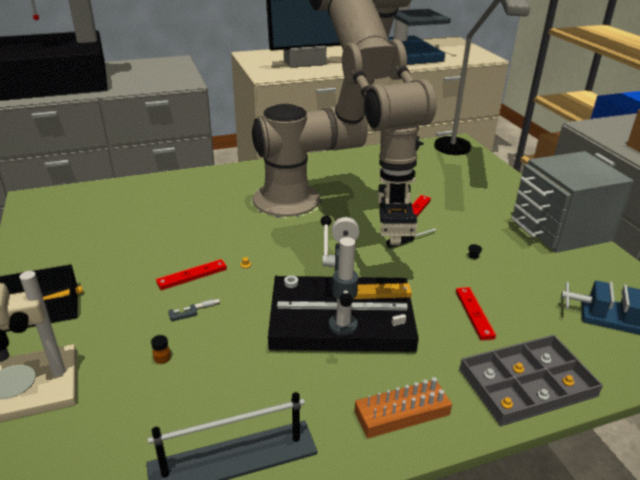

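>>> servo_tool --targets "0 0 -30 0; 0 0 -30 0; 0 0 0 -0.1; 0 0 0 -0.1; 0 0 0 0.15; 0 0 0 0; 0 0 0 0"

```text
time: 8.12
tool_pos: [0.5953, 0.0865, 0.2594]
tool_rot: [3.018, -0.055, 1.245]
contact_force: [0.1, -1.1, -0.2]
opening: 0.0006
```

```bash
python3 -c "
from h import *
where([-85,85,66.5],np.pi/2)"
```

```text
t 8.12 TCP stand [-33.3 115.9 259.4] relyaw 1.573 rp [ 3.018 -0.055] F [ 0.1 -1.1 -0.2] open 0.001
shift tool mm [-30.8 -51.8 192.9]
turn 0.002
```

>>> servo_tool --targets "0 0 0 0; 0 0 0 0.1; 0 0 0 0; 0 0 0 0"

```text
time: 8.62
tool_pos: [0.5954, 0.0865, 0.2601]
tool_rot: [3.023, -0.067, 1.15]
contact_force: [-0.0, 0.1, 0.8]
opening: 0.0002
```

```bash
python3 -c "
from h import *
where([-85,85,66.5],np.pi/2);print(telemetry.observe()['qpos'])"
```

```text
t 8.62 TCP stand [-33.2 115.9 260.1] relyaw 1.478 rp [ 3.023 -0.067] F [-0.   0.1  0.8] open 0.0
shift tool mm [-35.6 -48.7 193.6]
turn -0.093
[0.01128181 0.3752653  1.36384885 0.01081951 1.26663877 0.43369028]
```

>>> servo_tool --targets "0 0 0 0; 0 0 0 -0.1; 0 0 0 0; 0 0 0 0"

```text
time: 9.12
tool_pos: [0.5953, 0.0865, 0.2599]
tool_rot: [3.017, -0.054, 1.253]
contact_force: [0.2, 0.7, 0.3]
opening: 0.0001
```

```bash
python3 -c "
from h import *
where([-85,85,66.5],np.pi/2);print(telemetry.observe()['qpos'])"
```

```text
t 9.12 TCP stand [-33.3 115.9 259.9] relyaw 1.581 rp [ 3.017 -0.054] F [0.2 0.7 0.3] open 0.0
shift tool mm [-30.4 -52.  193.4]
turn 0.01
[0.01128357 0.37556967 1.36395001 0.01083801 1.2667608  0.33034191]
```

>>> servo_tool --targets "0 0 40 0; 0 0 40 0; 0 0 0 -0.1; 0 0 0 0.1; 0 0 0 0; 0 0 0 0"

```text
time: 9.88
tool_pos: [0.607, 0.0875, 0.1786]
tool_rot: [3.016, -0.055, 1.25]
contact_force: [0.4, -0.2, -0.1]
opening: 0.0003
```

```bash
python3 -c "
from h import *
where([-85,85,66.5],np.pi/2);print(telemetry.observe()['qpos'])"
```

```text
t 9.88 TCP stand [-22.5 120.6 178.6] relyaw 1.578 rp [ 3.016 -0.055] F [ 0.4 -0.2 -0.1] open 0.0
shift tool mm [-35.1 -62.8 112.1]
turn 0.007
[0.01273502 0.45638852 1.46612366 0.01149994 1.08222746 0.33262961]
```

```bash
cat >> h.py <<'E'
from scipy.spatial.transform import Rotation as Rot
def go(target=None):
    o=telemetry.observe(); M=Rot.from_euler('xyz',o['tool_rot']).as_matrix(); p=np.array(o['tool_pos']); x=st()
    C=np.array([[np.cos(x[2]),-np.sin(x[2]),0],[np.sin(x[2]),np.cos(x[2]),0],[0,0,1]]); Ms=C.T@M
    s=W2S(p)[0]
    print('t',round(o['time'],2),'TCP',np.round(s,1),'tip',np.round(s+14*Ms[:,2],1),'relyaw',round(np.arctan2(Ms[1,0],Ms[0,0]),3),'zaxis',np.round(Ms[:,2],3),'Fst',np.round(C.T@np.array(o['contact_force']),1),'open',round(o['opening'],3))
    if target is not None: print('shift',np.round(Ms.T@(np.array(target)-s),1))
    return Ms,s
E
python3 -c "
from h import *
M,s=go([-85,85,150]);print(M); print(M.T@[0,0,-10],M.T@[10,0,0],M.T@[0,-10,0])"
```

```text
t 9.88 TCP [-22.5 120.6 178.6] tip [-20.7 121.4 164.7] relyaw 1.578 zaxis [ 0.125  0.055 -0.991] Fst [ 0.4 -0.1 -0.1] open 0.0
shift [-36.7 -65.6  18.5]
[[-7.10809627e-03  9.92106798e-01  1.25194155e-01]
 [ 9.98475250e-01  1.87911627e-04  5.52008980e-02]
 [ 5.47416607e-02  1.25395639e-01 -9.90595419e-01]]
[-0.54741661 -1.25395639  9.90595419] [-0.07108096  9.92106798  1.25194155] [-9.98475250e+00 -1.87911627e-03 -5.52008980e-01]
```

>>> servo_tool --targets "-9 -16.5 4.5 0; -9 -16.5 4.5 0; -9 -16.5 4.5 0; -9 -16.5 4.5 0; 0 0 0 0; -1 -2.5 20 0; -1 -2.5 20 0; -1 -2.5 20 0; -0.5 -1 10 0; 0 0 0 0; 0 0 0 0"

```text
time: 11.25
tool_pos: [0.5437, 0.0748, 0.0832]
tool_rot: [3.0, -0.059, 1.258]
contact_force: [-0.2, -0.2, 0.6]
opening: 0.0004
```

```bash
python3 -c "
from h import *
M,s=go([-85,85,69]); shot('wrist','w3')"
```

```text
t 11.25 TCP [-78.3  88.1  83.2] tip [-76.4  89.   69.4] relyaw 1.586 zaxis [ 0.14   0.06  -0.988] Fst [-0.2 -0.3  0.6] open 0.0
shift [-3.9 -8.6 13. ]
```

View pics/w3.png

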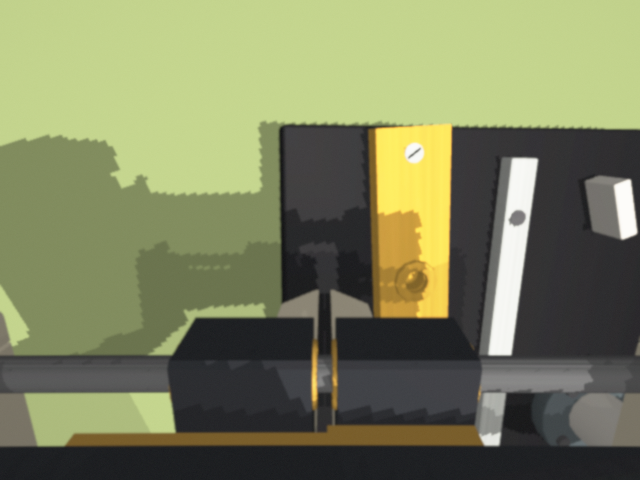

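>>> servo_tool --targets "0 -1.5 12 0; 0 0 0 0; 0 6 0.8 0; 0 6 0.8 0; 0 0 0 0; 0 0 0 0"

```text
time: 12.05
tool_pos: [0.5575, 0.0713, 0.0718]
tool_rot: [2.998, -0.06, 1.258]
contact_force: [-0.5, -0.4, -0.3]
opening: 0.0004
```

```bash
python3 -c "
from h import *
M,s=go([-40,88,69])"
```

```text
t 12.05 TCP [-64.2  89.3  71.8] tip [-62.2  90.1  58. ] relyaw 1.586 zaxis [ 0.142  0.061 -0.988] Fst [-0.4 -0.6 -0.3] open 0.0
shift [-1.8 23.5  6.1]
```

>>> servo_tool --targets "0 -0.3 2.5 0; 0 4 0.6 0; 0 4 0.6 0; 0 4 0.6 0; 0 4 0.6 0; 0 0 0 0"

```text
time: 12.8
tool_pos: [0.5741, 0.0661, 0.0691]
tool_rot: [2.998, -0.06, 1.258]
contact_force: [0.2, -0.9, -0.6]
opening: 0.0005
```

```bash
python3 -c "
from h import *
M,s=go([-40,88,69]); shot('wrist','w4')"
```

```text
t 12.8 TCP [-46.7  89.7  69.1] tip [-44.7  90.6  55.2] relyaw 1.586 zaxis [ 0.143  0.061 -0.988] Fst [ 0.5 -0.8 -0.6] open 0.0
shift [-1.8  6.6  0.9]
```

View pics/w4.png

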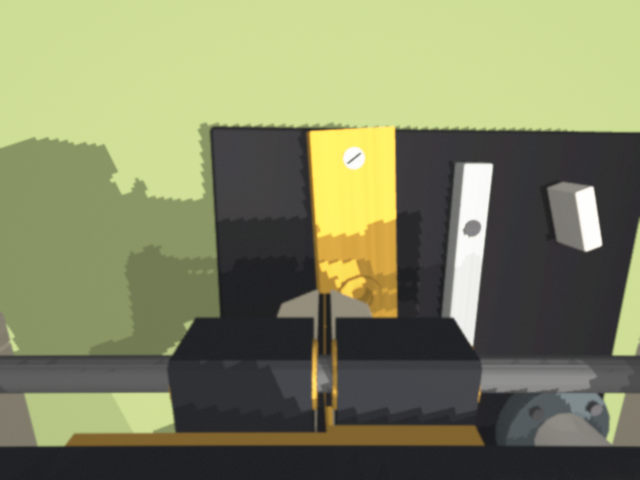

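```bash
cat >> h.py <<'E'
def P(n,uv,z): return np.round(W2S(onz(pickle.load(open(n+'.pkl','rb')),uv,z/1000))[0],1)
E
python3 -c "
from h import *
print(P('wrist',(354,158),64),P('wrist',(310,133),64),P('wrist',(317,270),64),P('wrist',(396,128),64))
print('fence', [P('wrist',q,60) for q in [(456,163),(443,322)]])"
```

```text
[-33.5 152.5  64. ] [-52.3 162.6  64. ] [-49.2 103.3  64. ] [-15.7 164.9  64. ]
fence [array([ 14.3, 150.1,  60. ]), array([14.6, 72.2, 60. ])]
```

```bash
python3 -c "
from h import *
o=telemetry.observe(); M=Rot.from_euler('xyz',o['tool_rot']).as_matrix(); p=o['tool_pos']
w=pickle.load(open('wrist.pkl','rb'))
for q in [(9.5,0,14),(9.5,19,14),(9.5,-19,14),(9.5,10,14),(9.5,19,-20),(9.5,19,-40),(-9.5,0,14)]:
    print(q,np.round(proj(w,p+M@np.array(q)/1000)[0],0))
print(o['joint_efforts'],o['contact_force'])
a=cv2.imread('pics/w4.png')[230:340,240:440]; cv2.imwrite('pics/w4c.png',cv2.resize(a,None,fx=4,fy=4,interpolation=cv2.INTER_CUBIC))
"
```

```text
(9.5, 0, 14) [323. 271.]
(9.5, 19, 14) [364. 271.]
(9.5, -19, 14) [283. 271.]
(9.5, 10, 14) [345. 271.]
(9.5, 19, -20) [372. 303.]
(9.5, 19, -40) [378. 329.]
(-9.5, 0, 14) [323. 307.]
[-3.65740503e-02 -4.72281861e+01 -1.97685295e+01  1.28434156e-01
 -7.05121346e-01  9.51256778e-03] [0.20924528 1.30027117 0.02339394]
```

View pics/w4c.png

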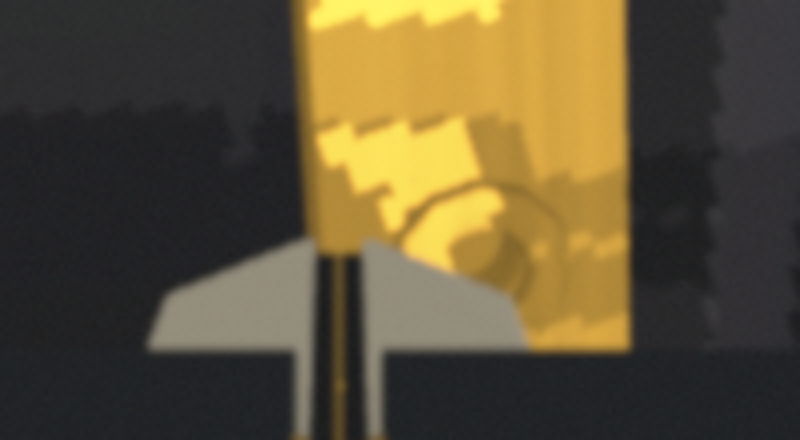

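>>> servo_tool --targets "0 4 0.6 0; 0 4 0.6 0; 0 0 0 0"

```text
time: 13.22
tool_pos: [0.582, 0.0636, 0.069]
tool_rot: [2.998, -0.06, 1.258]
contact_force: [0.1, 0.2, 0.8]
opening: 0.0004
```

```bash
python3 -c "
from h import *
M,s=go([-40,88,69]); shot('wrist','w5')"
```

```text
t 13.22 TCP [-38.4  89.9  69. ] tip [-36.4  90.8  55.2] relyaw 1.586 zaxis [ 0.142  0.061 -0.988] Fst [-0.   0.2  0.8] open 0.0
shift [-1.9 -1.6 -0.3]
```

View pics/w5.png

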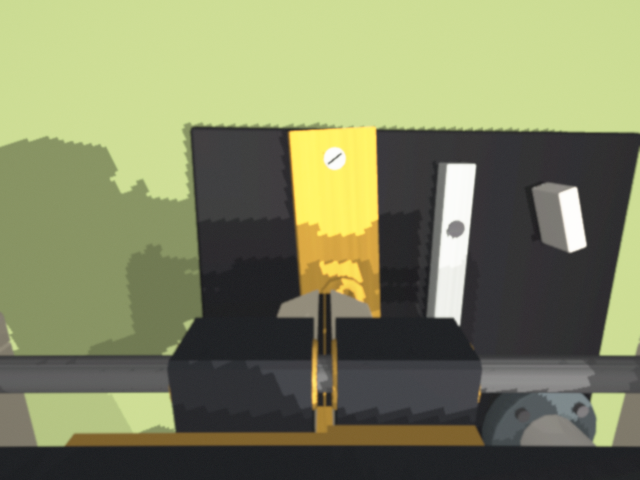

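```bash
python3 -c "
from h import *
p=shot('scene'); a=cv2.cvtColor(p['color'],cv2.COLOR_RGB2BGR)[190:360,260:440]; cv2.imwrite('pics/s5c.png',cv2.resize(a,None,fx=4,fy=4,interpolation=cv2.INTER_CUBIC))
o=telemetry.observe(); M=Rot.from_euler('xyz',o['tool_rot']).as_matrix(); t=o['tool_pos']
for q in [(0,0,14),(0,0,0),(9.5,19,14),(-9.5,-19,14)]: print(q,np.round((proj(p,t+M@np.array(q)/1000)[0]-[260,190])*4))
print(P('wrist',(323,292),64),P('wrist',(348,285),68),P('wrist',(334,158),64))
"
```

```text
(0, 0, 14) [473. 399.]
(0, 0, 0) [473. 379.]
(9.5, 19, 14) [492. 415.]
(-9.5, -19, 14) [455. 384.]
[-38.1  92.8  64. ] [-27.4  97.1  68. ] [-33.8 152.7  64. ]
```

View pics/s5c.png

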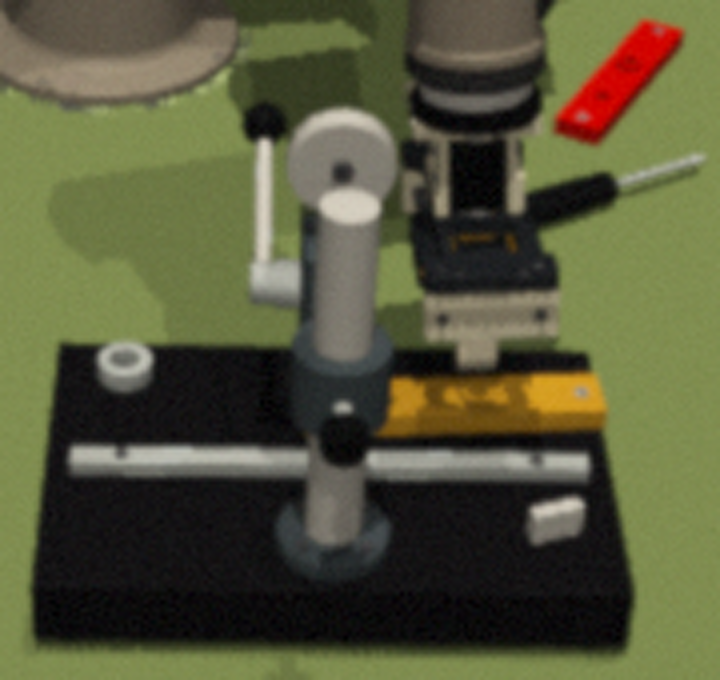

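>>> servo_tool --targets "0 -9 -1.3 0; 0 -9 -1.3 0; 0 -9 -1.3 0; 0 0 0 0; 0 -0.5 4 0; 0 -0.3 2 0; 0 0 0 0"

```text
time: 14.2
tool_pos: [0.5535, 0.0732, 0.0625]
tool_rot: [2.999, -0.059, 1.259]
contact_force: [-0.4, 0.1, 0.3]
opening: 0.0006
```

```bash
python3 -c "
from h import *
M,s=go([-70,90,60]); p=shot('wrist','w6')
C=-np.array(p['R']).T@np.array(p['t']); print('cam',W2S(C),'axis',np.array(p['R'])[2])"
```

```text
t 14.2 TCP [-68.5  89.8  62.5] tip [-66.6  90.7  48.7] relyaw 1.587 zaxis [ 0.142  0.061 -0.988] Fst [-0.4  0.   0.3] open 0.001
shift [ 0.  -1.8  2.3]
cam [[-93.46158893 161.81984118 232.05505519]] axis [ 0.05307468 -0.27963022 -0.95863967]
```

View pics/w6.png

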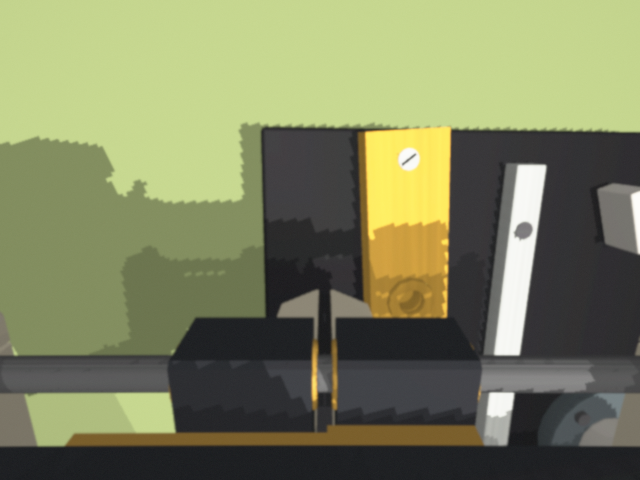

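>>> servo_tool --targets "0 -0.5 4 0; 0 -0.3 2 0; 0 0 0 0"

```text
time: 14.62
tool_pos: [0.5538, 0.0734, 0.056]
tool_rot: [2.999, -0.059, 1.258]
contact_force: [0.6, -0.0, -0.7]
opening: 0.0004
```

>>> servo_tool --targets "0 -0.3 2 0; 0 -0.3 2 0; 0 0 0 0"

```text
time: 15.0
tool_pos: [0.5539, 0.0737, 0.0517]
tool_rot: [2.998, -0.059, 1.258]
contact_force: [-0.2, 0.0, 0.4]
opening: 0.0006
```

>>> servo_tool --targets "0 -0.3 2 0; 0 -0.3 2 0; 0 0 0 0"

```text
time: 15.38
tool_pos: [0.554, 0.0739, 0.0474]
tool_rot: [2.998, -0.059, 1.258]
contact_force: [0.5, 0.5, -0.0]
opening: 0.0002
```

>>> servo_tool --targets "0 -0.3 2 0; 0 0 0 0"

```text
time: 15.62
tool_pos: [0.5541, 0.0741, 0.0453]
tool_rot: [2.998, -0.059, 1.258]
contact_force: [0.7, 0.3, -0.2]
opening: 0.0002
```

>>> servo_tool --targets "0 -0.3 2 0; 0 0 0 0"

```text
time: 15.88
tool_pos: [0.5541, 0.0742, 0.0431]
tool_rot: [2.998, -0.059, 1.258]
contact_force: [0.0, 0.1, -0.1]
opening: 0.0007
```

```bash
python3 -c "
from h import *
go(); shot('wrist','w7')
p=shot('scene'); a=cv2.cvtColor(p['color'],cv2.COLOR_RGB2BGR)[190:360,260:440]; cv2.imwrite('pics/s7c.png',cv2.resize(a,None,fx=4,fy=4,interpolation=cv2.INTER_CUBIC))"
```

```text
t 15.88 TCP [-68.3  91.   43.1] tip [-66.3  91.8  29.3] relyaw 1.587 zaxis [ 0.142  0.061 -0.988] Fst [-0.   0.1 -0.1] open 0.001
```

View pics/s7c.png

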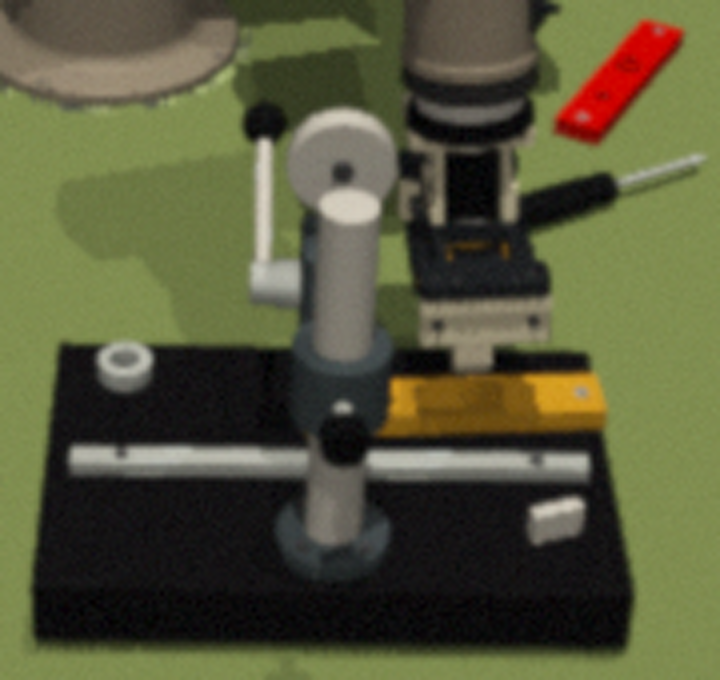

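View pics/w7.png

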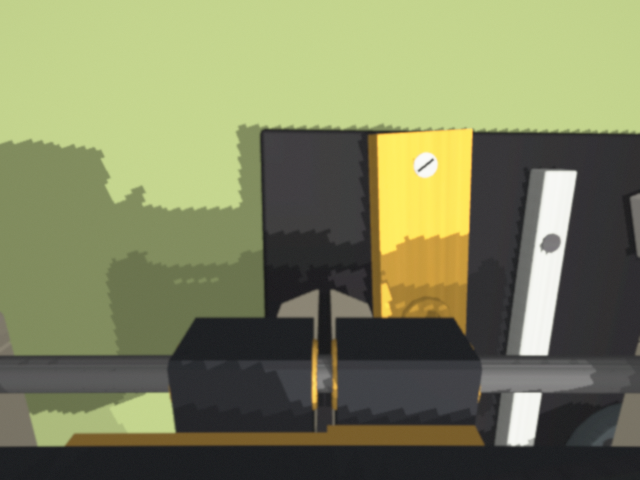

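```bash
python3 -c "
from h import *
print(P('wrist',(378,140),64),P('wrist',(471,131),64), P('wrist',(426,165),64), P('wrist',(544,170),60),P('wrist',(576,172),60),P('wrist',(263,130),50))
print(P('top',(0,0),0))
p=shot('top'); a=cv2.cvtColor(p['color'],cv2.COLOR_RGB2BGR)[100:260,230:430]; cv2.imwrite('pics/t7c.png',cv2.resize(a,None,fx=4,fy=4,interpolation=cv2.INTER_CUBIC))
"
```

```text
[-52.2 161.5  64. ] [-17.  164.9  64. ] [-33.4 152.6  64. ] [ 17.5 150.2  60. ] [ 31.6 149.3  60. ] [-93.  164.7  50. ]
[ 181.3 1032.7    0. ]
```

View pics/t7c.png

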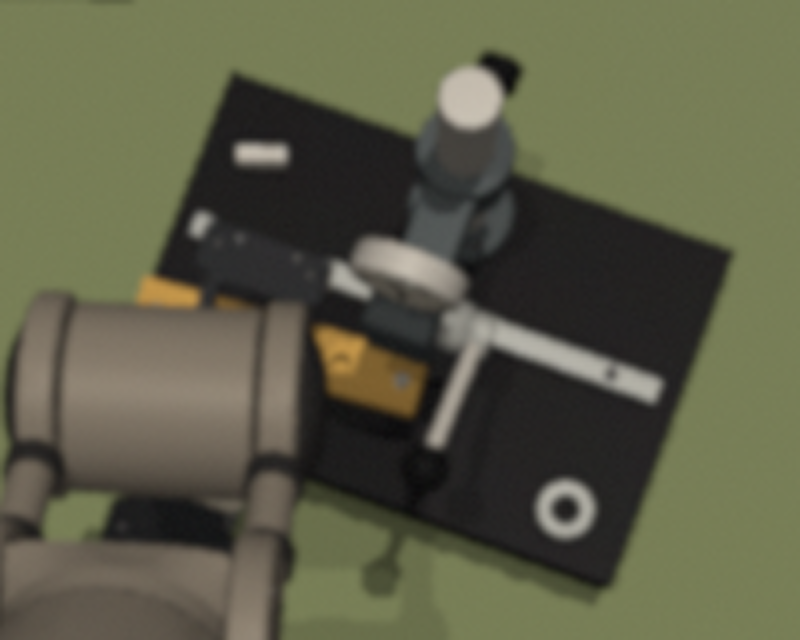

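>>> servo_tool --targets "0 0.2 -1.5 0; 0 5 0.7 0; 0 5 0.7 0; 0 5 0.7 0; 0 5 0.7 0; 0 0 0 0"

```text
time: 16.77
tool_pos: [0.5745, 0.0676, 0.0451]
tool_rot: [2.999, -0.06, 1.258]
contact_force: [0.0, 0.4, 1.1]
opening: 0.0005
```

```bash
python3 -c "
from h import *
go(); shot('wrist','w8')"
```

```text
t 16.77 TCP [-46.8  91.3  45.1] tip [-44.8  92.1  31.3] relyaw 1.587 zaxis [ 0.141  0.061 -0.988] Fst [-0.1  0.4  1.1] open 0.0
```

View pics/w8.png

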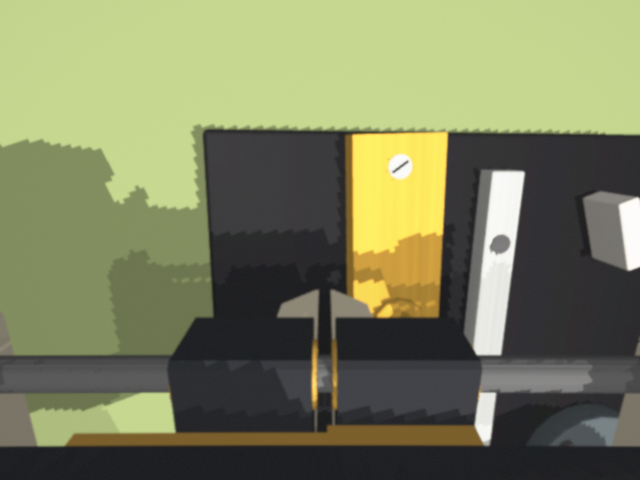

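>>> servo_tool --targets "0 4 0.6 0; 0 4 0.6 0; 0 4 0.6 0; 0 3 0.4 0; 0 0 0 0"

```text
time: 17.45
tool_pos: [0.5892, 0.0628, 0.0449]
tool_rot: [3.0, -0.059, 1.258]
contact_force: [-2.1, 1.5, 1.0]
opening: 0.0004
```

```bash
python3 -c "
from h import *
go(); shot('wrist','w9')
print(P('wrist',(400,167),64))"
```

```text
t 17.45 TCP [-31.4  91.5  44.9] tip [-29.5  92.4  31.1] relyaw 1.587 zaxis [ 0.14   0.061 -0.988] Fst [-2.4  0.8  1. ] open 0.0
[ -5.9 152.3  64. ]
```

View pics/w9.png

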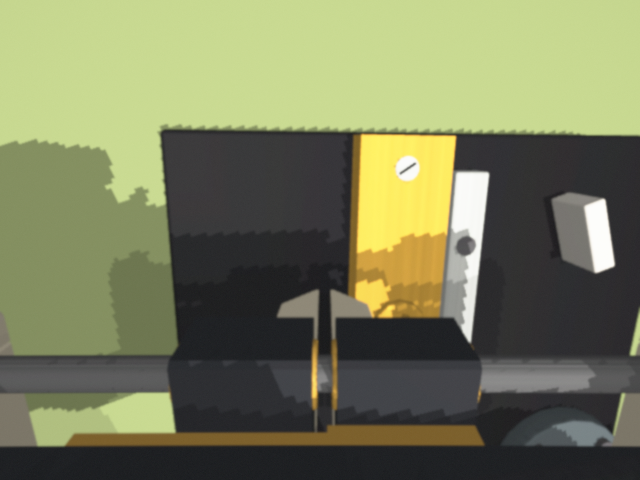

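>>> servo_tool --targets "0 2 0.3 0; 0 2 0.3 0; 0 0 0 0"

```text
time: 17.88
tool_pos: [0.5927, 0.0616, 0.0449]
tool_rot: [3.001, -0.059, 1.259]
contact_force: [-3.4, 0.8, 1.7]
opening: 0.0007
```

```bash
python3 -c "
from h import *
go(); shot('wrist','w10')
p=cv2.imread('pics/w10.png')[120:330,300:500]; cv2.imwrite('pics/w10c.png',cv2.resize(p,None,fx=3,fy=2.8,interpolation=cv2.INTER_CUBIC))"
```

```text
t 17.88 TCP [-27.7  91.5  44.9] tip [-25.7  92.4  31.1] relyaw 1.587 zaxis [ 0.139  0.061 -0.988] Fst [-3.5 -0.4  1.7] open 0.001
```

View pics/w10c.png

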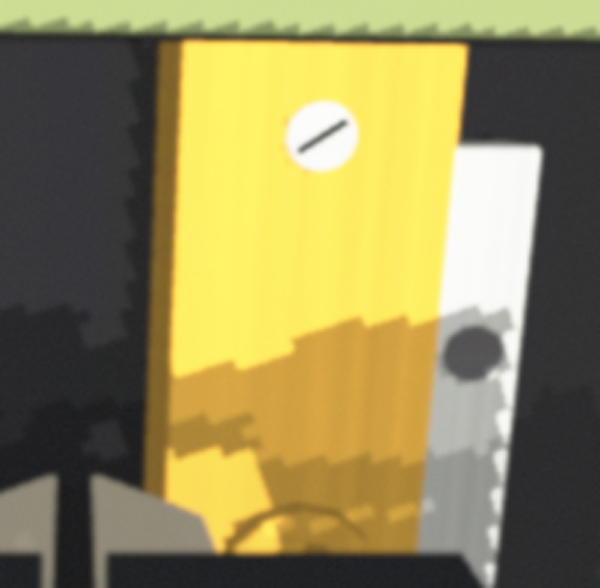

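>>> servo_tool --targets "0 2 0.3 0; 0 2 0.3 0; 0 0 0 0"

```text
time: 18.3
tool_pos: [0.5928, 0.0615, 0.0449]
tool_rot: [3.009, -0.058, 1.258]
contact_force: [-2.1, 0.5, 2.9]
opening: 0.0001
```

```bash
python3 -c "
from h import *
print(P('wrist',(406.7,168.6),64))
go(); shot('wrist','w11')
p=cv2.imread('pics/w11.png')[120:330,300:500]; cv2.imwrite('pics/w11c.png',cv2.resize(p,None,fx=3,fy=2.8,interpolation=cv2.INTER_CUBIC))"
```

```text
[  0.4 151.7  64. ]
t 18.3 TCP [-27.6  91.4  44.9] tip [-25.7  92.3  31. ] relyaw 1.587 zaxis [ 0.132  0.06  -0.99 ] Fst [-2.1 -0.2  2.9] open 0.0
```

View pics/w11c.png

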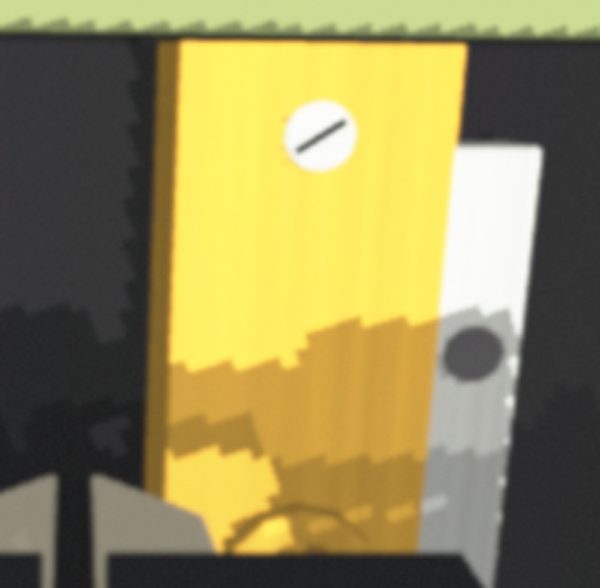

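>>> servo_tool --targets "0 -10 -1.4 0; 0 -12 -1.6 0; 0 -12 -1.6 0; 0 0 0 0; 0.8 2 -14 0; 0.8 2 -14 0; 0.8 2 -14 0; 0 0 0 0; 20 0 1.2 0; 20 0 1.2 0; 20 0 1.2 0; 20 0 1.2 0; 20 0 1.2 0; 0 0 0 0; 0 14 2 0; 0 14 2 0; 0 14 2 0; 0 14 2 0; 0 0 0 0; 0 0 0 0"

```text
time: 20.85
tool_pos: [0.6517, 0.1461, 0.0906]
tool_rot: [3.003, -0.058, 1.252]
contact_force: [-0.9, 0.3, -0.0]
opening: 0.0001
```

```bash
python3 -c "
from h import *
go([-5,190,44]); shot('wrist','w12')"
```

```text
t 20.85 TCP [  0.9 190.5  90.6] tip [  2.8 191.3  76.8] relyaw 1.581 zaxis [ 0.137  0.059 -0.989] Fst [-1.  -0.1 -0. ] open 0.0
shift [ -3.1 -12.2  45.2]
```

View pics/w12.png

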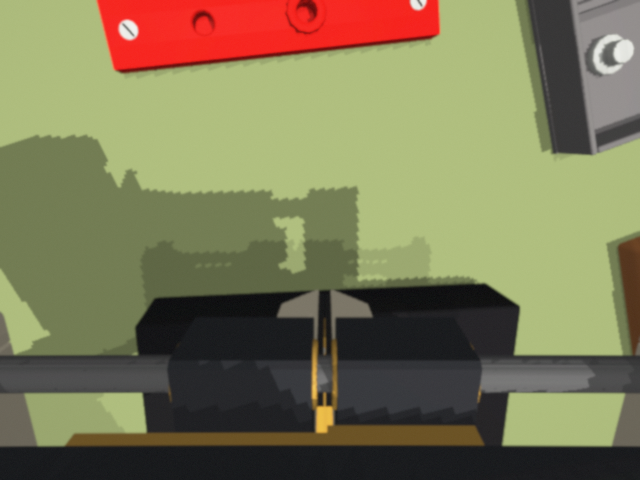

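>>> servo_tool --targets "-1 -4 15 0; -1 -4 15 0; -1 -4 15 0; 0 0 0 0; -5 0 -0.3 0; -5 0 -0.3 0; 0 0 0 0"

```text
time: 21.78
tool_pos: [0.641, 0.138, 0.0406]
tool_rot: [3.004, -0.057, 1.254]
contact_force: [-0.7, 0.0, -0.0]
opening: 0.0004
```

```bash
python3 -c "
from h import *
M,s=go([-5,95,44]);print(M.T@[0,-10,0])
p=shot('scene'); a=cv2.cvtColor(p['color'],cv2.COLOR_RGB2BGR)[190:360,260:440]; cv2.imwrite('pics/s13c.png',cv2.resize(a,None,fx=4,fy=4,interpolation=cv2.INTER_CUBIC))"
```

```text
t 21.77 TCP [ -6.6 179.3  40.6] tip [ -4.7 180.2  26.8] relyaw 1.582 zaxis [ 0.136  0.058 -0.989] Fst [-0.7 -0.2 -0. ] open 0.0
shift [-84.    1.8  -8. ]
[-9.98310812 -0.03073384 -0.58017909]
```

View pics/s13c.png

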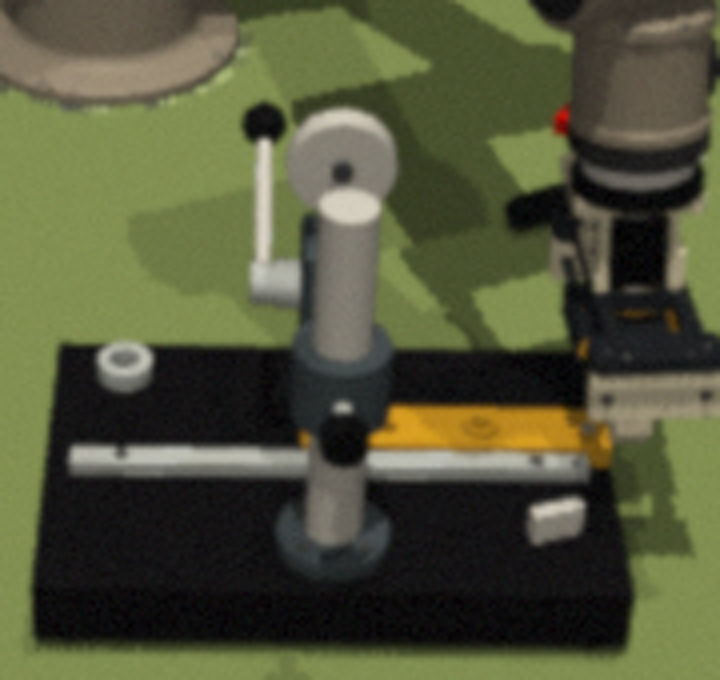

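>>> servo_tool --targets "0.4 0.8 -6 0; 0 0 0 0; -8 0.1 -0.5 0; -8 0.1 -0.5 0; -8 0.1 -0.5 0; 0 0 0 0"

```text
time: 22.58
tool_pos: [0.6335, 0.1142, 0.0481]
tool_rot: [3.003, -0.058, 1.254]
contact_force: [-0.6, 0.4, 0.5]
opening: 0.0
```

```bash
python3 -c "
from h import *
M,s=go([-5,95,46])
p=shot('scene'); a=cv2.cvtColor(p['color'],cv2.COLOR_RGB2BGR)[190:360,260:440]; cv2.imwrite('pics/s14c.png',cv2.resize(a,None,fx=4,fy=4,interpolation=cv2.INTER_CUBIC))"
```

```text
t 22.57 TCP [ -6.1 154.4  48.1] tip [ -4.2 155.3  34.3] relyaw 1.582 zaxis [ 0.137  0.059 -0.989] Fst [-0.7  0.2  0.5] open 0.0
shift [-59.5   0.6  -1.3]
```

View pics/s14c.png

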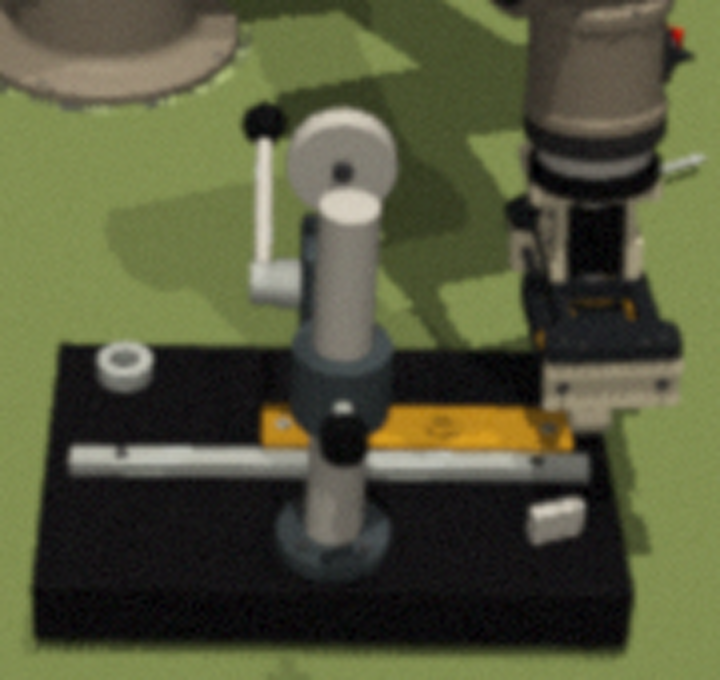

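```bash
python3 -c "
from h import *
g=lambda q:(np.array(q)+.5)/4-.5+[260,190]
for n,q,z in [('bore',(443,427),68),('s+',(549,430),64),('s-',(284,424),64)]: print(n,P('scene',g(q),z))"
```

```text
bore [ 4.2 67.7 68. ]
s+ [  1.  130.5  64. ]
s- [ -1.8 -24.9  64. ]
```

>>> servo_tool --targets "-7.5 0.1 -0.3 0; -7.5 0.1 -0.3 0; -7.5 0.1 -0.3 0; -7.5 0.1 -0.3 0; -7.5 0.1 -0.3 0; -7.5 0.1 -0.3 0; -7.5 0.1 -0.3 0; -7.5 0.1 -0.3 0; 0 0 0 0"

```text
time: 23.75
tool_pos: [0.614, 0.0535, 0.0472]
tool_rot: [3.003, -0.059, 1.254]
contact_force: [0.1, -0.4, 0.5]
opening: 0.0004
```

```bash
python3 -c "
from h import *
M,s=go([-5,87,46])
p=shot('scene'); a=cv2.cvtColor(p['color'],cv2.COLOR_RGB2BGR)[190:360,260:440]; cv2.imwrite('pics/s15c.png',cv2.resize(a,None,fx=4,fy=4,interpolation=cv2.INTER_CUBIC))"
```

```text
t 23.75 TCP [-4.9 90.7 47.2] tip [-3.  91.5 33.4] relyaw 1.582 zaxis [ 0.137  0.06  -0.989] Fst [ 0.2 -0.3  0.5] open 0.0
shift [-3.8 -0.3  1. ]
```

View pics/s15c.png

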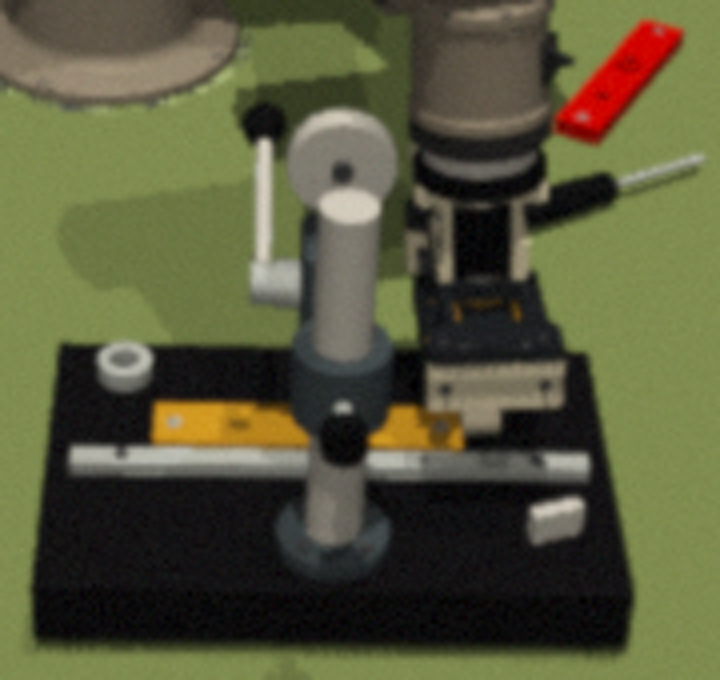

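```bash
python3 -c "
from h import *
g=lambda q:(np.array(q)+.5)/4-.5+[260,190]
for n,q,z in [('plain',(238,424),64),('s+',(440,428),64),('s-',(175,422),64)]: print(n,P('scene',g(q),z))"
```

```text
plain [ -1.3 -51.8  64. ]
s+ [ 0.3 66.5 64. ]
s- [ -2.5 -88.7  64. ]
```

>>> servo_tool --targets "-2.5 0 -0.1 0; 0 0 0 0; 10 0 0.6 0; 10 0 0.6 0; 0 0 0 0; 2 5 -35 0; 2 5 -35 0; 2 5 -35 0; 1 2 -15 0; 0 0 0 0; 0 0 0 0"

```text
time: 25.18
tool_pos: [0.6195, 0.0728, 0.1701]
tool_rot: [3.006, -0.057, 1.257]
contact_force: [0.1, -0.2, -0.5]
opening: 0.0008
```

```bash
python3 -c "
from h import *
M,s=go([-5,87,46]);shot('wrist','w16')"
```

```text
t 25.18 TCP [ -5.9 110.7 170.1] tip [ -4.1 111.6 156.2] relyaw 1.585 zaxis [ 0.134  0.059 -0.989] Fst [ 0.2 -0.1 -0.5] open 0.001
shift [-30.8 -16.  121.5]
```

View pics/w16.png

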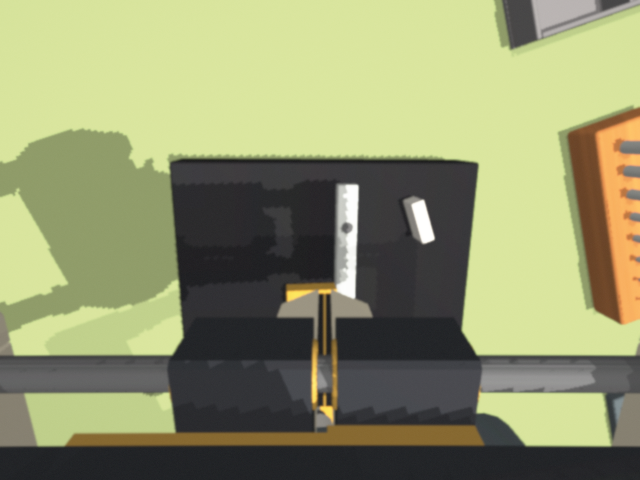

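>>> servo_tool --targets "-9 -8 -1.5 0; -9 -8 -1.5 0; -9 -8 -1.5 0; -8 -8 -1.5 0; 0 0 0 0; 0 0 0 0"

```text
time: 25.98
tool_pos: [0.5732, 0.0474, 0.1676]
tool_rot: [3.01, -0.056, 1.256]
contact_force: [0.5, -0.5, 0.3]
opening: 0.0004
```

```bash
python3 -c "
from h import *
M,s=go([-5,87,46]);shot('wrist','w17')
p=cv2.imread('pics/w17.png')[120:330,300:460]; cv2.imwrite('pics/w17c.png',cv2.resize(p,None,fx=4,fy=2.8,interpolation=cv2.INTER_CUBIC))"
```

```text
t 25.98 TCP [-41.6  71.7 167.6] tip [-39.8  72.5 153.7] relyaw 1.584 zaxis [ 0.131  0.057 -0.99 ] Fst [ 0.7 -0.3  0.3] open 0.0
shift [  8.   20.4 126. ]
```

View pics/w17c.png

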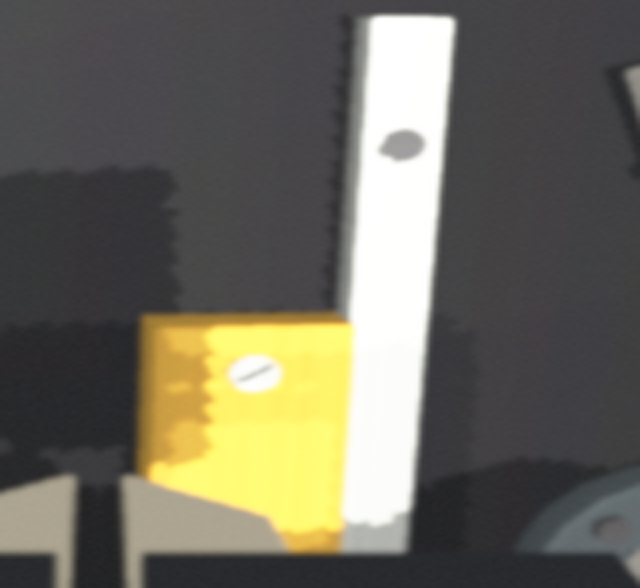

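```bash
python3 -c "
from h import *
g=lambda q:(np.array(q)+.5)/[4,2.8]-.5+[300,120]
for n,q,z in [('s+',(255,374),64),('endtop',(250,324),64),('endback',(353,324),64),('back low',(342,550),64),('fence end L',(370,17),60),('fence end R',(456,17),60),('fenceR low',(407,550),60),('hole',(404,145),60)]: print(n,P('wrist',g(q),z))"
```

```text
s+ [ 0.2 63.1 64. ]
endtop [-1.1 76.  64. ]
endback [17.4 75.6 64. ]
back low [18.1 14.1 64. ]
fence end L [ 18.  149.7  60. ]
fence end R [ 32.8 149.8  60. ]
fenceR low [32.  11.5 60. ]
hole [ 25.5 119.6  60. ]
```

>>> servo_tool --targets "2 4.5 -34 0; 2 4.5 -34 0; 2 4.5 -34 0; 2 4.5 -34 0; 0 0 0 0; 0 0 0 0; 0 0 0 -0.16; 0 0 0 -0.16; 0 0 0 -0.16; 0 0 0 -0.16; 0 0 0 -0.16; 0 0 0 -0.16; 0 0 0 -0.16; 0 0 0 -0.16; 0 0 0 -0.16; 0 0 0 -0.12; 0 0 0 0; 0 0 0 0"

```text
time: 28.28
tool_pos: [0.5692, 0.0499, 0.2886]
tool_rot: [3.097, 0.101, 2.86]
contact_force: [-0.3, 0.2, 0.3]
opening: 0.0005
```

```bash
python3 -c "
from h import *
M,s=go([-70,10,300]);print(M)"
```

```text
t 28.27 TCP [-46.2  72.8 288.6] tip [-44.8  73.5 274.7] relyaw -3.095 zaxis [ 0.099  0.049 -0.994] Fst [-0.4  0.1  0.3] open 0.001
shift [ 25.4 -61.  -16.8]
[[-0.99378176 -0.05140411  0.09876955]
 [-0.04672574  0.99769976  0.04911107]
 [-0.10106687  0.0441906  -0.99389772]]
```

>>> servo_tool --targets "6 -13 -4 0.01; 6 -13 -4 0.01; 6 -13 -4 0.01; 6 -13 -4 0.01; 0 0 0 0; 0 0 0 0"

```text
time: 29.02
tool_pos: [0.5261, 0.0031, 0.301]
tool_rot: [3.093, 0.1, 2.813]
contact_force: [0.2, 0.2, 0.7]
opening: 0.0004
```

```bash
python3 -c "
from h import *
M,s=go([-70,10,300]);shot('wrist','w18')"
```

```text
t 29.02 TCP [-71.9  14.7 301. ] tip [-70.5  15.3 287.1] relyaw 3.141 zaxis [ 0.1    0.049 -0.994] Fst [0.1 0.3 0.7] open 0.0
shift [-1.8 -4.7  0.9]
```

View pics/w18.png

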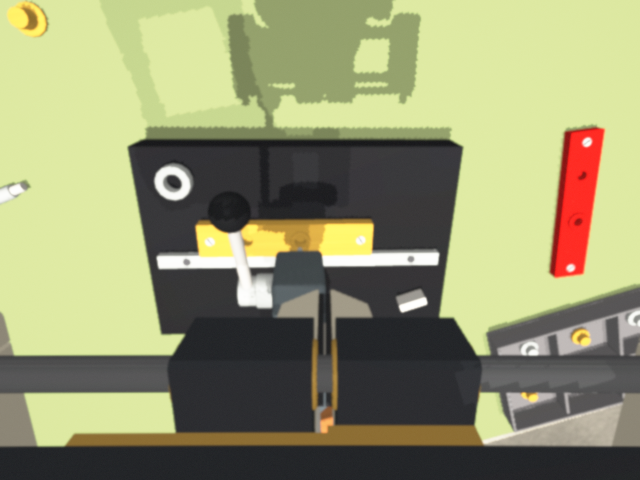

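```bash
python3 -c "
import cv2
p=cv2.imread('pics/w18.png')[200:310,150:450]; cv2.imwrite('pics/w18c.png',cv2.resize(p,None,fx=2.6,fy=2.6*2,interpolation=cv2.INTER_CUBIC))"
```

```text
(no output)
```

View pics/w18c.png

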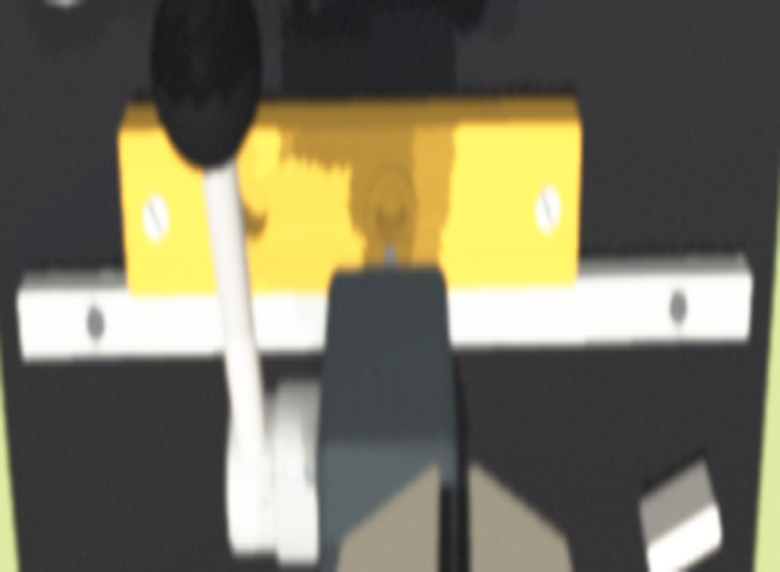

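```bash
python3 -c "
from h import *
g=lambda q:(np.array(q)+.5)/[2.6,5.2]-.5+[150,200]
for n,q,z in [('bore',(390,205),68),('s-',(155,217),64),('s+',(548,210),64),('fence -',(20,290),60),('fence +',(750,272),60),('back-',(130,295),64),('back+',(578,285),64),('end-',(121,200),64),('end+',(581,200),64)]: print(n,P('wrist',g(q),z))
w=pickle.load(open('wrist.pkl','rb'));print('probe exp',(proj(w,S2W([[0,0,85]]))-[150,200])*[2.6,5.2])
for l in np.arange(0,.2,.03):
    t=np.radians(35)-l
    print(l,proj(w,S2W([[-100*np.cos(t),-41,165+100*np.sin(t)]])))"
```

```text
bore [-3.6 -0.1 68. ]
s- [ -0.7 -92.9  64. ]
s+ [ 0.2 63.3 64. ]
fence - [  16.1 -149.1   60. ]
fence + [ 17.3 148.8  60. ]
back- [  16.1 -104.6   64. ]
back+ [17.1 76.3 64. ]
end- [  -4.6 -105.7   64. ]
end+ [-1.8 76.5 64. ]
probe exp [[389.35796017 255.28233233]]
0.0 [[227.4963838  221.58999361]]
0.03 [[227.93454439 217.54570762]]
0.06 [[228.39119801 213.64137395]]
0.09 [[228.86518836 209.88112256]]
0.12 [[229.35535019 206.26855393]]
0.15 [[229.8605148  202.80674773]]
0.18 [[230.37951513 199.49827447]]
```

```bash
python3 -c "
from h import *
M,s=go([-90,-41,301]);print(np.round(M.T@[0,0,-10],2),np.round(M.T@[-10,0,0],2))"
```

```text
t 29.07 TCP [-71.9  14.8 300.9] tip [-70.5  15.4 287. ] relyaw 3.141 zaxis [ 0.1    0.049 -0.994] Fst [ 0.4 -1.  -0.7] open 0.001
shift [ 18.  -55.6  -4.6]
[ 1.   -0.48  9.94] [ 9.95  0.04 -1.  ]
```

>>> servo_tool --targets "4.5 -14 0 0; 4.5 -14 0 0; 4.5 -14 0 0; 4.5 -14 0 0; 0 0 0 0; 2 -1 20 0; 2 -1 20 0; 1.5 -0.7 15 0; 0 0 0 0; 0 0 0 0"

```text
time: 30.32
tool_pos: [0.4899, -0.0476, 0.2402]
tool_rot: [3.092, 0.102, 2.812]
contact_force: [-0.1, -0.0, 0.5]
opening: 0.0008
```

```bash
python3 -c "
from h import *
M,s=go([-90,-41,221]);shot('wrist','w19')"
```

```text
t 30.32 TCP [-89.8 -45.  240.2] tip [-88.3 -44.4 226.3] relyaw 3.14 zaxis [ 0.102  0.049 -0.994] Fst [-0.1 -0.1  0.5] open 0.001
shift [ 2.2  3.1 19.3]
```

View pics/w19.png

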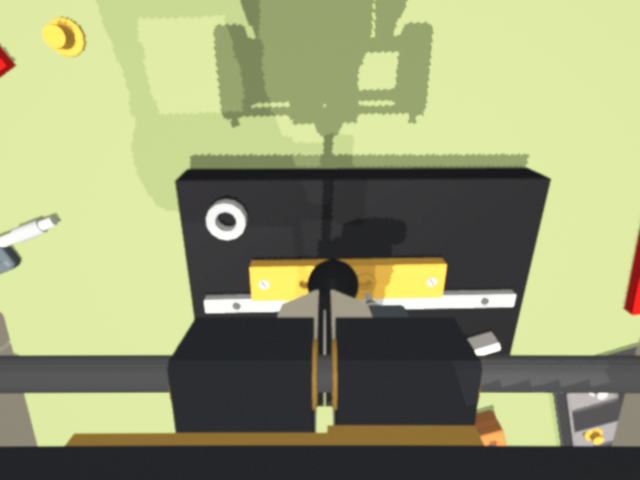

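>>> servo_tool --targets "1 3 10 0; 1 -0.3 6 0; 0 0 0 0; 1 -0.3 6 0; 0 0 0 0"

```text
time: 31.0
tool_pos: [0.4905, -0.0437, 0.2176]
tool_rot: [3.092, 0.103, 2.812]
contact_force: [-0.6, -0.1, 0.3]
opening: 0.0008
```

```bash
python3 -c "
from h import *
M,s=go([-95,-41,200]);shot('wrist','w20')"
```

```text
t 31.0 TCP [-90.5 -41.1 217.6] tip [-89.1 -40.4 203.7] relyaw 3.14 zaxis [ 0.103  0.05  -0.993] Fst [-0.5 -0.3  0.3] open 0.001
shift [ 6.3 -0.7 17.1]
```

View pics/w20.png

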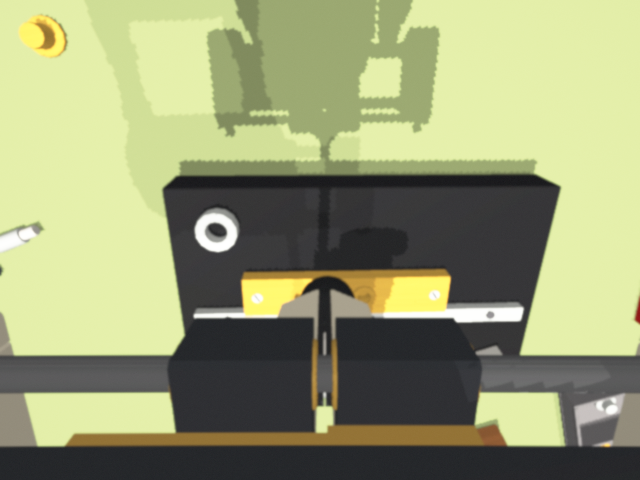

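>>> servo_tool --targets "2 -0.4 8 0; 2 -0.4 8 0; 2 -0.4 8 0; 2 -0.4 8 0; 0 0 0 0"

```text
time: 31.68
tool_pos: [0.4854, -0.042, 0.1827]
tool_rot: [3.092, 0.103, 2.812]
contact_force: [0.0, 0.1, -0.1]
opening: 0.0005
```

```bash
python3 -c "
from h import *
M,s=go([-95,-41,155]);p=shot('scene'); a=cv2.cvtColor(p['color'],cv2.COLOR_RGB2BGR)[190:360,260:440]; cv2.imwrite('pics/s21c.png',cv2.resize(a,None,fx=4,fy=4,interpolation=cv2.INTER_CUBIC))"
```

```text
t 31.68 TCP [-95.8 -41.2 182.7] tip [-94.4 -40.5 168.8] relyaw 3.14 zaxis [ 0.103  0.05  -0.993] Fst [ 0.   0.1 -0.1] open 0.0
shift [ 2.  -1.2 27.6]
```

View pics/s21c.png

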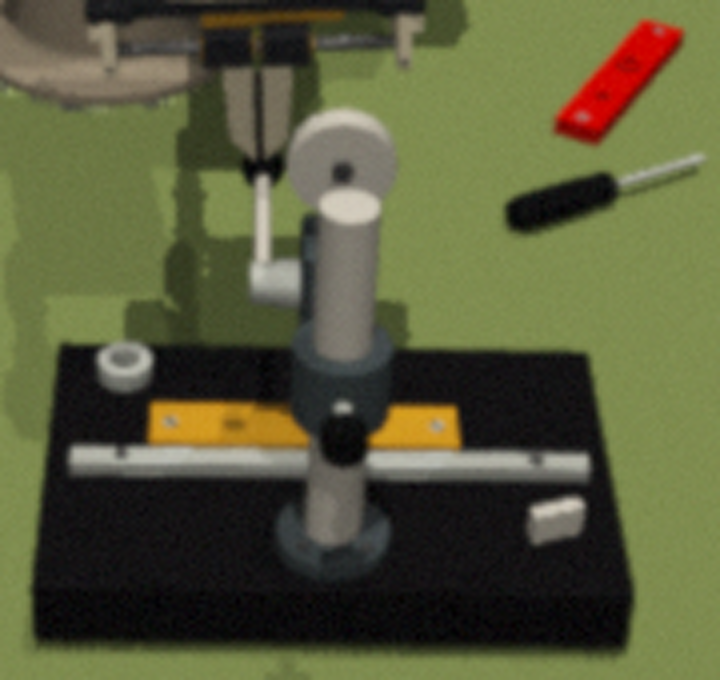

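>>> servo_tool --targets "1 -0.4 8 0; 1 -0.4 8 0; 0.8 -0.4 8 0; 0.5 -0.4 8 0; 0.3 -0.4 8 0; 0 0 0 0"

```text
time: 32.48
tool_pos: [0.4868, -0.0425, 0.1401]
tool_rot: [3.092, 0.105, 2.812]
contact_force: [0.2, -0.1, 0.1]
opening: 0.0004
```

```bash
python3 -c "
from h import *
M,s=go([-92,-41,130]);shot('wrist','w22');p=shot('scene'); a=cv2.cvtColor(p['color'],cv2.COLOR_RGB2BGR)[190:360,260:440]; cv2.imwrite('pics/s22c.png',cv2.resize(a,None,fx=4,fy=4,interpolation=cv2.INTER_CUBIC))"
```

```text
t 32.48 TCP [-94.4 -41.2 140.1] tip [-92.9 -40.5 126.2] relyaw 3.14 zaxis [ 0.104  0.05  -0.993] Fst [0.2 0.  0.1] open 0.0
shift [-1.3 -0.3 10.3]
```

View pics/s22c.png

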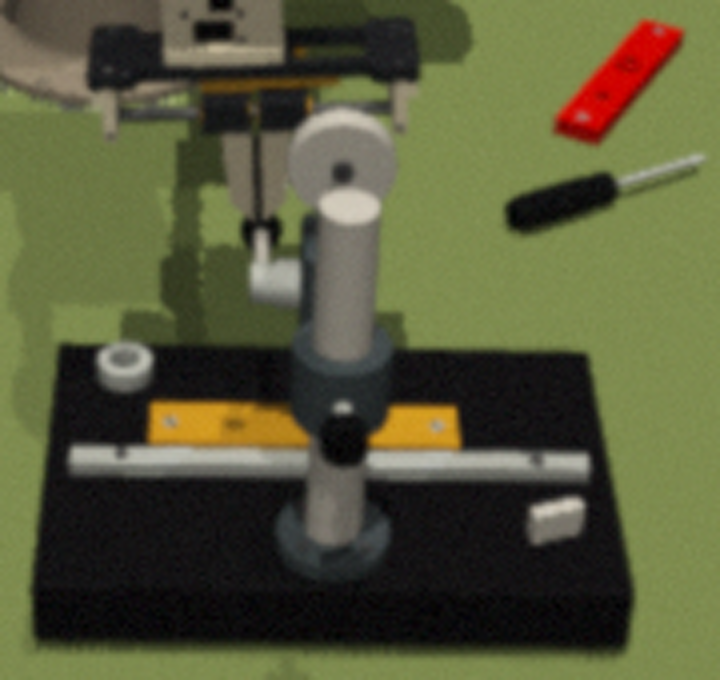

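View pics/w22.png

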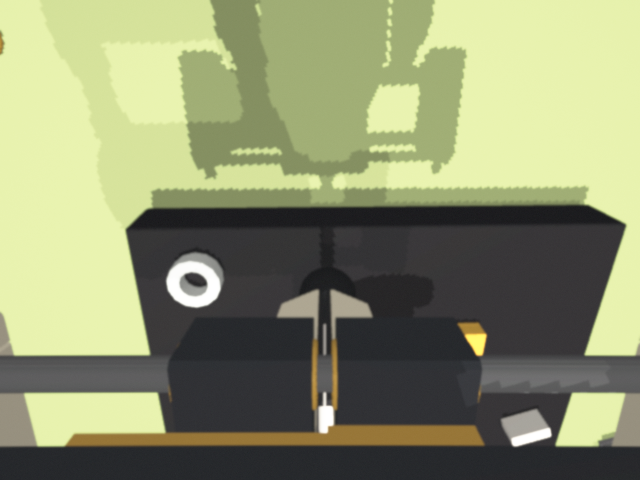

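>>> servo_tool --targets "0.2 -0.2 4 0; 0.2 -0.2 4 0; 0 -0.1 2 0; 0 -0.1 2 0"

```text
time: 33.08
tool_pos: [0.4892, -0.0433, 0.1291]
tool_rot: [3.092, 0.109, 2.812]
contact_force: [0.4, -1.4, 1.0]
opening: 0.0002
```

>>> servo_tool --targets "0 -0.1 2 0"

```text
time: 33.2
tool_pos: [0.4896, -0.0434, 0.1271]
tool_rot: [3.092, 0.109, 2.812]
contact_force: [0.3, -0.9, 1.3]
opening: 0.0004
```

>>> servo_tool --targets "0 -0.1 2 0"

```text
time: 33.33
tool_pos: [0.4899, -0.0435, 0.125]
tool_rot: [3.092, 0.11, 2.812]
contact_force: [0.7, -0.6, 1.9]
opening: 0.0002
```

Force is building slightly. I'll keep stepping down in small steps and watch the height.

>>> servo_tool --targets "0 -0.1 2 0"

```text
time: 33.45
tool_pos: [0.4903, -0.0437, 0.123]
tool_rot: [3.092, 0.11, 2.812]
contact_force: [1.1, -0.5, 3.1]
opening: 0.0004
```

>>> servo_tool --targets "0 -0.1 2 0"

```text
time: 33.58
tool_pos: [0.491, -0.0439, 0.1213]
tool_rot: [3.092, 0.111, 2.812]
contact_force: [0.3, -1.1, 5.1]
opening: 0.0002
```

>>> servo_tool --targets "0 -0.1 2 0"

```text
time: 33.7
tool_pos: [0.4916, -0.044, 0.1198]
tool_rot: [3.092, 0.113, 2.812]
contact_force: [-1.1, -0.0, 9.9]
opening: 0.0002
```

```bash
python3 -c "
from h import *
M,s=go([-92,-41,130]);shot('wrist','w23');p=shot('scene'); a=cv2.cvtColor(p['color'],cv2.COLOR_RGB2BGR)[190:360,260:440]; cv2.imwrite('pics/s23c.png',cv2.resize(a,None,fx=4,fy=4,interpolation=cv2.INTER_CUBIC))"
```

```text
t 33.7 TCP [-89.4 -41.1 119.8] tip [-87.8 -40.4 105.9] relyaw 3.14 zaxis [ 0.112  0.05  -0.992] Fst [-1.  -0.4  9.9] open 0.0
shift [  1.5   0.6 -10.4]
```

View pics/s23c.png

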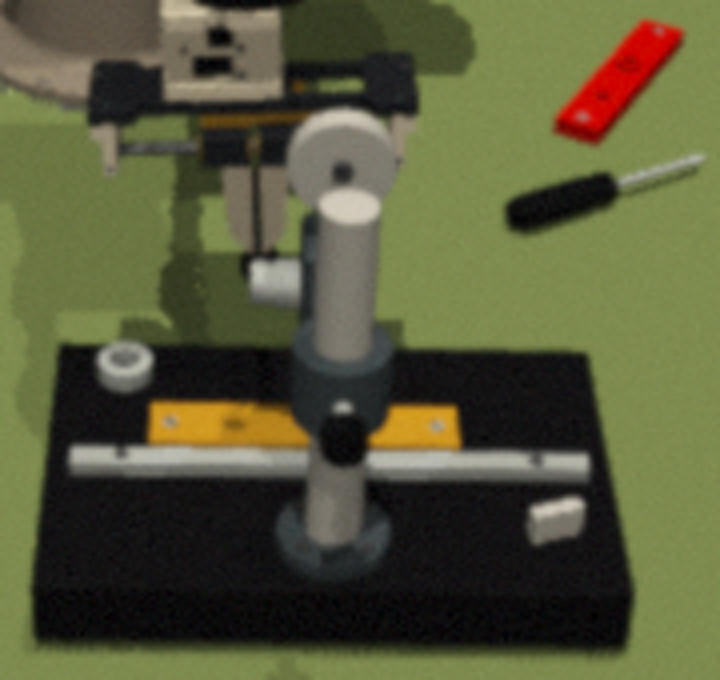

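>>> servo_tool --targets "0 0.2 -4 0; -1 0.5 -10 0; 0 0 0 0; 12 0 -10 0; 12 0 -20 0; 12 0 -30 0; 0 1 -30 0; 0 1 -30 0; 0 1 -30 0; 0 1 -20 0; 0 0 0 0; 0 0 0 0"

```text
time: 35.3
tool_pos: [0.4271, -0.027, 0.3042]
tool_rot: [3.092, 0.103, 2.813]
contact_force: [0.6, -0.3, -0.5]
opening: 0.0007
```

```bash
python3 -c "
from h import *
M,s=go([-100,30,300]);shot('wrist','w24');p=shot('scene'); a=cv2.cvtColor(p['color'],cv2.COLOR_RGB2BGR)[190:360,260:440]; cv2.imwrite('pics/s24c.png',cv2.resize(a,None,fx=4,fy=4,interpolation=cv2.INTER_CUBIC))"
```

```text
t 35.3 TCP [-155.9  -45.8  304.2] tip [-154.4  -45.1  290.3] relyaw 3.141 zaxis [ 0.103  0.049 -0.993] Fst [ 0.6 -0.1 -0.5] open 0.001
shift [-55.1  75.2  13.7]
```

View pics/s24c.png

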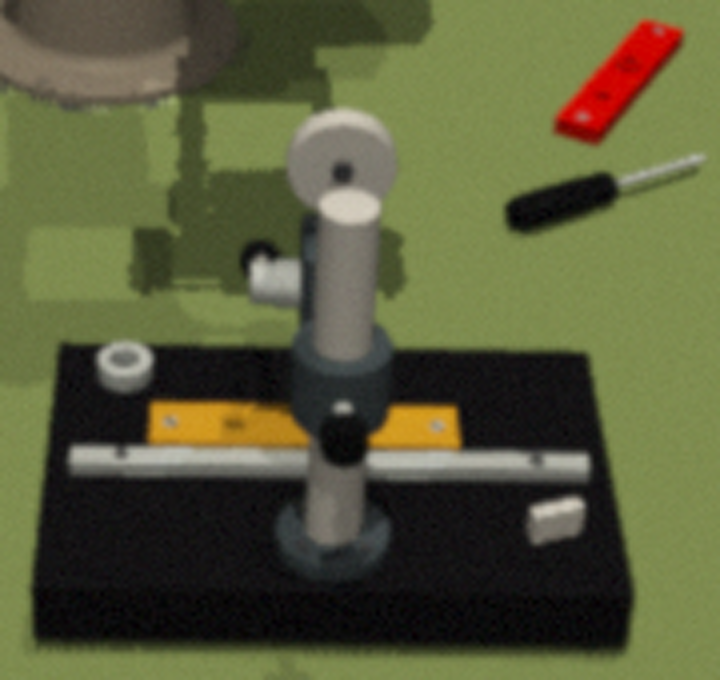

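View pics/w24.png

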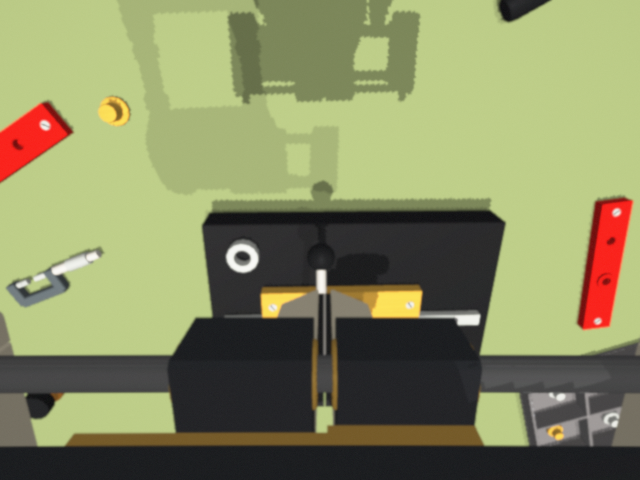

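>>> servo_tool --targets "-18 17 1 0; -18 17 1 0; -18 17 1 0; -18 17 1 0; 0 0 0 0; 0 0 0 0"

```text
time: 36.15
tool_pos: [0.5172, 0.0153, 0.3045]
tool_rot: [3.095, 0.091, 2.812]
contact_force: [0.4, 0.4, -0.4]
opening: 0.0004
```

```bash
python3 -c "
from h import *
w=pickle.load(open('wrist.pkl','rb'))
for l in (.95,1.0,1.04,1.07,1.1,1.15):
    t=np.radians(35)-l
    print(l,proj(w,S2W([[-100*np.cos(t),-41,165+100*np.sin(t)]])))
M,s=go([-75,30,300]);shot('wrist','w25')
p=cv2.imread('pics/w25.png')[170:320,130:460]; cv2.imwrite('pics/w25c.png',cv2.resize(p,None,fx=2.4,fy=4,interpolation=cv2.INTER_CUBIC))"
```

```text
0.95 [[320.93545612 258.01291633]]
1.0 [[320.72258921 257.51152421]]
1.04 [[320.55901279 257.31747547]]
1.07 [[320.44029609 257.28913093]]
1.1 [[320.32500443 257.3586448 ]]
1.15 [[320.14050879 257.685605  ]]
t 36.15 TCP [-84.3  23.3 304.5] tip [-83.   24.  290.6] relyaw 3.141 zaxis [ 0.091  0.047 -0.995] Fst [ 0.2  0.6 -0.4] open 0.0
shift [-8.8  6.4  5.6]
```

View pics/w25c.png

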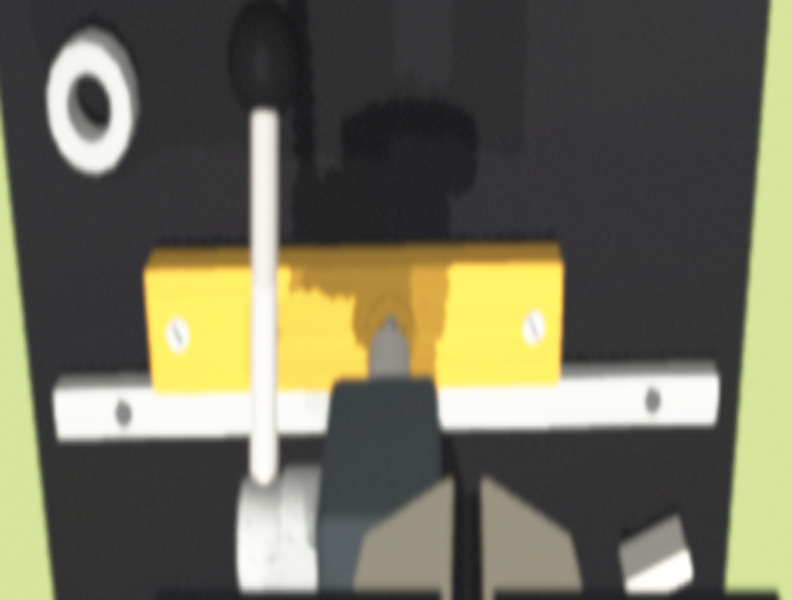

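```bash
python3 -c "
from h import *
w=shot('scene');sc=w
for l in (0.9,.95,1.0,1.04,1.07,1.1,1.15):
    t=np.radians(35)-l
    c=(proj(w,S2W([[-100*np.cos(t),-41,165+100*np.sin(t)]]))[0]-[260,190]+.5)*4-.5
    w2=pickle.load(open('wrist.pkl','rb'));d=(proj(w2,S2W([[-100*np.cos(t),-41,165+100*np.sin(t)]]))[0]-[130,170]+.5)*[2.4,4]-.5
    print(l,c,d)
print((proj(w2,S2W([[0,0,78],[0,-0,66]]))-[130,170]+.5)*[2.4,4])
a=cv2.cvtColor(w['color'],cv2.COLOR_RGB2BGR)[240:270,310:345]; cv2.imwrite('pics/s25k.png',cv2.resize(a,None,fx=16,fy=16,interpolation=cv2.INTER_CUBIC))
t=np.radians(35)
print('ref bias l=.07',(proj(w,S2W([[-100*np.cos(t-.07),-41,165+100*np.sin(t-.07)]]))[0]-[260,190]+.5)*4-.5,'seen (264,122)')
"
```

```text
0.9 [257.87973977 230.97362694] [254.45461604  49.32304463]
0.95 [257.73471311 238.93924949] [256.95187548  50.67841262]
1.0 [257.59553361 246.99840996] [259.39451996  53.21354941]
1.04 [257.48857605 253.50223951] [261.30671609  56.05244775]
1.07 [257.41100158 258.40763578] [262.7152655   58.63543767]
1.1 [257.33575218 263.33273547] [264.10114699  61.59390497]
1.15 [257.21564319 271.57550052] [266.35900518  67.32657831]
[[390.29918159 353.92673676]
 [391.02160827 334.41237785]]
ref bias l=.07 [260.85899944 126.65752129] seen (264,122)
```

View pics/s25k.png

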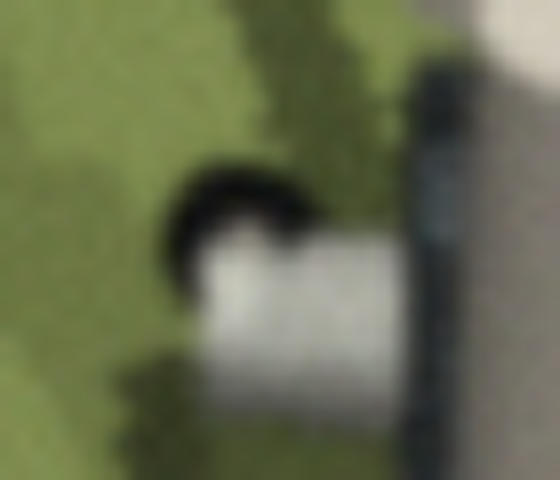

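```bash
python3 -c "
from h import *
print(robot.hand_in())"
```

```text
the job is handed in; nothing more can be done
None
```

I pushed the brass bar flat against the fence and slid it along from its +y end until the collared bore sat under the probe. I then pressed the lever down by its knob until the probe was on the bore floor, and handed the job in after about 36 s. The arm was clear of everything at the end.

**Last checks:**
- **Bar against the fence:** the back edge ran along the fence face to within about 0.5 mm at both ends, checked before the lever was moved. The pictures after it show no change.
- **Bore under the probe:** the bore was within about 0.5 mm of the probe along the fence. Across it, the bore mark read about 3.6 mm off the line, but the two screws read within 1 mm of it. The last picture shows the probe going into the middle of the collar.
- **Lever:** the force rose to about 10 N, against the 2–4 N the lever needs to move, so it had reached a firm stop. Pictures put it at about 1.05–1.1 rad, against the expected 1.07. They cannot tell the exact angle any closer.
- **Other things on the bench:** the ring gauge, gauge block and other things in view looked undisturbed.

**Disagreements:**
- **Fingertips:** they appeared to be about 8 mm behind the tool point rather than 14 mm ahead of it, as stated. My first push therefore passed over the bar without touching it, and I worked by the camera pictures and force after that.
- **Tool tilt:** the tool also picked up a tilt of about 0.1 rad during a fast turn. I allowed for it in the later moves.

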